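# Tighten the grinder's recessed locking screw with the hex key

## Robot

A 7-joint arm with a two-finger parallel gripper is mounted at the origin on the work surface; the furniture and walls round the work are solid. World frame = base frame: x ahead of the robot, y to its left, z up, the work surface at z = 0. Lengths are in m, angles in degrees, forces in N, time in s.
With the tool pointing down it reaches from about 0.35 to 0.9 m from the base axis. Payload 7.2 kg.
Tool frame: the origin (TCP) lies on the centre line of the jaws, within the pads' length; the fingertips stand ahead of it and the grasp point (between the pads) lies 6 mm ahead of it (env.tips_ahead is the z of the fingertips in the tool frame, in m); z points along the fingers, y is the line along which they close (so a half turn about z gives the same grasp; the last joint's range is limited). The gripper opens to 85 mm and grips with 20 to 120 N. Pads are 22 mm wide; open, the fingers measure 114 mm over their backs; the gripper's body (76 mm by 85 mm) begins 54 mm behind the grasp point. The pads swing forward as they close: fully open they stand 13 mm farther back than shut.
Start: joints at [60.607, 23.554, -0.728, 91.456, 0.321, 64.991, -4.71], TCP at [0.269, -0.564, 0.256] pointing down, gripper open.
Joint ranges: [-169.25, 169.25], [-16.82, 113.86], [-84.01, 82.57], [7.8, 145.47], [-59.2, 239.2], [7.22, 106.19], [-163.78, 163.78]. Speed limits (degrees/s): [136.94, 136.94, 172.46, 172.46, 180, 180, 180].

## Interface

Orientations are given as a 3x3 rotation matrix whose columns are the frame's x, y, z axes.
In Python, from plant import sensors, viewer, env gives the robot as it stands. The module is installed in compiled form; this text tells all that it offers.
- The arm moves only by the tool send_rows, never from a script. Its argument "steps" is a list of rows, each a list of 3 entries, a list of its own where there are three numbers: the shift along the tool's x, y, z in cm, then the turn, a rotation vector about the tool's x, y, z in rad, then the finger opening in cm, from 0 to 8.54. In form: [[[x, y, z], [rx, ry, rz], grip], ...]. A call has 1 to 5 rows; each row is the pose to reach, as a shift and turn from the pose commanded when the call began, along the tool's axes at that moment; what a row does not reach only later rows make up. A row lasts 1/10 s, in which the tool goes at most 50 mm and 8.59 degrees, less where a joint would pass 70% of its speed; a pose out of reach is approached as far as the arm can. A call with a gripper value outside its range is refused whole. The fingers move at their own pace and stop on an object; "squeeze" is the grip in N (left out, the last holds). Time passes only in rows, so rows that repeat a pose let the fingers close. It gives the time, the measured TCP pose, the force, the opening and the grip force at its end, in the units of the state.
- sensors.observe(): the state, without advancing time (a new reading comes with each control period).
- viewer.capture(name): name is "scene" or "side" or "wrist"; returns (picture, depth): 400x640x3 uint8, blue, green, red; 400x640 float32, m along the optical axis (not along the pixel's ray), 0 where there is no reading.
- viewer.camera_params(name): a dict with "fovy" (degrees; the focal length in pixels is half the picture's height over the tangent of half this angle, whatever the lens; pixels are square), "cx", "cy" (the principal point, pixels), "rvec" (rotation vector, rad) and "tvec" (3), from world to camera coordinates, as OpenCV has them. Camera axes: x right, y down, z forward; pixel columns grow to the right and rows downward; lengths in m; the calibration is good to about 2 mm. A picture is of the moment at which its call begins: read the wrist's pose just before it. camera_params takes no time and is no camera call; for the wrist camera it gives the pose at the moment of the call.
- env.close_job(): hands the job in; it is judged then, once.
The state is a dict: "time_s": time; "joints": joint angles; "qd": joint speeds; "joint_torque": joint torques, N m; "ee_pos": TCP position; "orientation": TCP orientation; "wrist_force": force on the tool from outside, world axes, zero at the start; "wrist_torque": the same for the moment, N m; "grip_width": opening from 0.0 (shut) to 1.0 (fully open); "gripper_force": force on a finger pad.
Only numpy, scipy, OpenCV 4.12 (cv2) and the standard library are available. Lean on these libraries where they do the work, as an engineer would, in place of code of your own. Each camera call takes 0.05 s, during which the arm holds its last target. There are 200 camera calls.

## Task

The locking screw deep in the coffee grinder is loose. Take the T-handled hex key from its round wooden stand, lower it into the well in the grinder's top and, pressing only lightly so as not to overload the sprung part that carries the screw, turn it until it drops fully into the hidden hex socket; then turn it clockwise until the screw is up against its stop. Finally put the key back upright in its stand, all the way down, and let go, leaving the things round about where they are.

Things in the scene. Friction and masses are not known exactly. Their poses are not given: they have to be found in the camera images.
- hex_key: T-handled hex key, 0.2 to 0.31 kg, standing upright in the stand at the start. Origin at the centre of its flat lower tip, z up along the shank. Shank: steel hexagonal bar 20 mm across flats (23.1 over corners, a corner on +x), 102 mm long, lower 1 mm chamfered. On it a black handle bar 90 mm long (key's x), 25 mm wide (y), 18 mm high, 102 to 120 mm above the tip
- key_grip (a point): centre of the key's handle bar, on the shank's axis, 111 mm above the tip
- grinder: coffee grinder without its hopper, fixed to the worktop: grey base 150 x 116 x 50 mm (x, y, z) with a dial and spout on its front (-x), and on it a round metal tower 88 mm across whose flat top is 100 mm above the worktop. Origin under the tower's axis, z up
- well_mouth (a point): centre of the mouth of the round well in the tower's top, 100 mm above the worktop: bore 24.4 mm (countersunk to 32 mm over the top 4 mm), straight down, 30 mm deep to the face of the screw. A misaligned key's tip stops on that face (sinking 1 or 2 mm at most)
- socket_floor (a point): centre of the floor of the hex socket in the screw's face, 46 mm below the well's mouth: a fully seated key's tip is here. The socket is 20.8 mm across flats, 16 mm deep. The angle of its flats is unknown, differs each time and no measured value gives it; aligned to within about 4 degrees, at any of the six angles, the key goes in 16 mm; if it catches part way, small turns free it
- screw (a joint): turn of the locking screw in rad, growing clockwise seen from above; 0 is loosest, a firm stop at 1.2 is tight. It starts between 0 and 0.35 and stays where it is left; turning it takes about 0.35 N m, the key's play in the socket is about 4 degrees either way, and a key rubbed lightly on its face does not turn it. It does not tell the angle of the socket's flats
- carrier (a joint): how far the sprung carrier that bears the screw is pushed down, in m: 0 at rest. It starts to give at about 6 N of downward push on the screw and sinks 1 mm for each further 8 N; 2.5 mm (about 25 N) is too much, 4 mm is its end. It springs back. Turning the key does not load it
- stand: round turned wooden key stand, fixed to the worktop, 76 mm across (86 mm at the foot) and 60 mm high, origin under its centre; a round blind hole of 28 mm with a 3 mm chamfer goes 45 mm down from the centre of its top
- stand_floor (a point): centre of the floor of the stand's hole, 15 mm above the worktop: the key's tip stands here
- tablet_bottle: small bottle with black cap, 55 mm across, 95 mm high, origin under its centre; to be left alone
- spice_jar: spice jar, 45 mm across, 106 mm high, origin under its centre; to be left alone
There are look-alikes about, which are no part of the job. What is meant by the stand is not yellow, and is the larger of those in its own colour.

How it is judged (in metres and radians):
On the way, in this order (a step that is already met when the one before it is completed fails the run):
1. the key has dropped fully into the hex socket, the screw not yet tight (horizontal distance between hex_key and socket_floor below 0.003 m and z of hex_key in the frame of socket_floor below 0.004 m and value of joint screw below 1 rad), for 0.2 s.
2. the screw is turned up to its stop with the key in the socket (value of joint screw above 1.12 rad and horizontal distance between hex_key and socket_floor below 0.004 m and z of hex_key in the frame of socket_floor below 0.008 m), for 0.1 s.
At the end, for the whole second after the job is handed in: the screw is tight (turned to 1.10 rad or more; the stop is at 1.2), and the key stands in its stand, its tip within 6 mm of the hole's floor and 8 mm of its axis, tilted less than 0.2 rad, at rest and released (value of joint screw above 1.1 rad and horizontal distance between hex_key and stand_floor below 0.008 m and z of hex_key in the frame of stand_floor below 0.006 m and angle between hex_key's own z axis and vertical below 0.2 rad and linear speed of hex_key below 0.02 m/s and contact force between hex_key and the fingers below 0.1 N); the robot touches nothing.
It fails at once if the screw's sprung carrier is pushed down by more than 2.5 mm (about 25 N) (value of joint carrier above 0.0025 m).
It fails at once if the tablet bottle or the spice jar is moved by more than 20 mm (distance of any of tablet_bottle, spice_jar from where it was at the start of the episode above 0.02 m).
It also fails if it takes over 64 s, if anything falls off the work surface, if the arm or the gripper's body presses on something with over 40 N, if the wrist force passes 120 N, or if a joint passes its speed limit or range.

## Working session

There is one attempt and no reset: what is moved stays moved. The work goes in short steps, Python scripts to look and compute and a tool call to move; the robot and the scene stay as the last step left them, time stands still between calls to the robot, and variables do not carry over. Pictures are saved under pics/ and viewed, at most 10 in all, crops included, and the job is handed in when it is done.

Besides the shell and the picture viewer there is one more tool, called after ">>>" as name([rows], argument=value, ...), one row to a line, values as JSON. send_rows: Moves the arm, as the interface text tells. Its arguments: {"type":"object","properties":{"steps":{"type":"array"},"squeeze":{"type":"number"}},"required":["steps"]}

```bash
mkdir -p pics
cat > h.py <<'E'
import numpy as np, cv2
from plant import sensors, viewer, env
def K(p):
    f=200/np.tan(np.radians(p["fovy"])/2); return np.array([[f,0,p["cx"]],[0,f,p["cy"]],[0,0,1]])
def ray(p,u,v):
    R=cv2.Rodrigues(np.array(p["rvec"],float))[0]; t=np.array(p["tvec"],float).ravel()
    return -R.T@t, R.T@np.linalg.inv(K(p))@np.array([u,v,1.])
def onplane(p,u,v,z):
    c,d=ray(p,u,v); return c+d*(z-c[2])/d[2]
def at(p,u,v,dep):
    c,d=ray(p,u,v); return c+d*dep
def cloud(p,dep):
    v,u=np.mgrid[0:400,0:640]; R=cv2.Rodrigues(np.array(p["rvec"],float))[0]; t=np.array(p["tvec"],float).ravel()
    P=np.linalg.inv(K(p))@np.stack([u.ravel(),v.ravel(),np.ones(u.size)]); P=P*dep.ravel()
    return (R.T@(P-t[:,None])).T.reshape(400,640,3)
E
python3 - <<'E'
from h import *
import pickle
s=sensors.observe(); print({k:np.round(v,3).tolist() for k,v in s.items()}, env.tips_ahead)
D={}
for n in ("scene","side","wrist"):
    p=viewer.camera_params(n); im,d=viewer.capture(n); D[n]=(p,im,d); cv2.imwrite(f"pics/{n}0.png",im)
    print(n,p, -cv2.Rodrigues(np.array(p["rvec"],float))[0].T@np.array(p["tvec"],float).ravel())
pickle.dump(D,open("d0.pkl","wb"))
E
```

```text
{'time_s': 0.0, 'joints': [60.608, 23.599, -0.729, 91.505, 0.321, 64.99, -4.708], 'qd': [0.156, -0.049, 0.038, -0.052, 0.035, 0.011, 0.023], 'joint_torque': [-0.002, -60.062, 0.681, -29.94, 0.014, 0.011, -0.0], 'ee_pos': [0.269, -0.564, 0.255], 'orientation': [[0.903, 0.43, -0.001], [0.43, -0.903, 0.001], [-0.0, -0.002, -1.0]], 'wrist_force': [0.203, 0.298, 0.328], 'wrist_torque': [-0.002, -0.03, 0.019], 'gripper_force': 0.0, 'grip_width': 1.005} 0.025
scene {'fovy': 42.15383173291241, 'cx': 322.68001932690174, 'cy': 202.91154566980103, 'rvec': array([ 0.79879947, -2.3539184 ,  1.31967228]), 'tvec': array([0.28856264, 0.32743334, 0.66007528])} [-0.01852382  0.48475421  0.62518045]
side {'fovy': 55.41044747812013, 'cx': 316.3374609357692, 'cy': 203.10494816893356, 'rvec': array([ 0.00303817, -2.59885819,  1.74918516]), 'tvec': array([0.49411918, 0.14160812, 0.71214724])} [0.48758913 0.6096802  0.40237697]
wrist {'fovy': 67.31115984447057, 'cx': 311.7775305169339, 'cy': 194.61076522994875, 'rvec': array([-2.43735536,  1.53856692,  0.22906871]), 'tvec': array([-0.62464606, -0.03750575,  0.37849552])} [ 0.33594189 -0.53175681  0.37312998]
```

View pics/scene0.png

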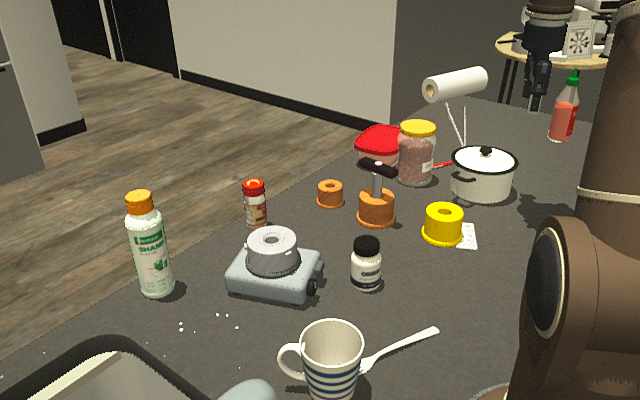

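View pics/side0.png

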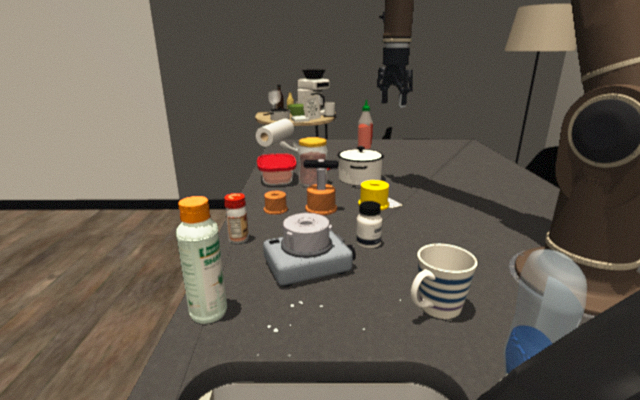

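Scene: orange stand with the key (376,207) is the larger orange. Look-alikes are the small orange ring (330,194) and the yellow stand (443,224). The grinder tower is at (271,250), bottle (366,262), spice jar (255,203). I choose (376,207), key handle at (377,168).

```bash
cat > m.py <<'E'
from h import *
import pickle
D=pickle.load(open("d0.pkl","rb"))
def circ(P):
    A=np.c_[2*P[:,:2],np.ones(len(P))]; s=np.linalg.lstsq(A,(P[:,:2]**2).sum(1),rcond=None)[0]
    return s[:2],np.sqrt(s[2]+s[:2]@s[:2])
boxes={"scene":dict(st=(350,180,402,232),hd=(350,150,405,182),gr=(235,222,312,275)),
       "side":dict(st=(300,180,342,218),hd=(300,155,342,172),gr=(275,208,338,260))}
for n in boxes:
    p,im,d=D[n]; C=cloud(p,d); hsv=cv2.cvtColor(im,cv2.COLOR_BGR2HSV)
    for k,(a,b,c,e) in boxes[n].items():
        m=np.zeros((400,640),bool); m[b:e,a:c]=d[b:e,a:c]>0
        if k=="st": m&=(hsv[...,0]<20)&(hsv[...,1]>150)
        P=C[m]
        if k=="hd":
            q=P[P[:,2]>.09]; q=q[(abs(q-np.median(q,0))<.08).all(1)]; v=im[m][P[:,2]>.09]
            m2=m&(C[...,2]>.105)&(im.max(2)<70)&(abs(C[...,:2]-np.median(q,0)[:2])<.06).all(2)
            q=C[m2]; zt=np.percentile(q[:,2],95); t=q[q[:,2]>zt-.006]
            r=cv2.minAreaRect((t[:,:2]*1000).astype(np.float32)); print(n,k,len(q),"ztop",zt,r, q.min(0),q.max(0)); continue
        if k=="gr": P=P[(P[:,2]>.06)&(P[:,2]<.12)]
        h,ed=np.histogram(P[:,2],bins=np.arange(0,.13,.004)); zz=np.percentile(P[:,2],90)
        t=P[abs(P[:,2]-zz)<.004]; hull=cv2.convexHull((t[:,:2]*1000).astype(np.float32))[:,0]/1000
        print(n,k,"z",zz,len(t),"circle",cv2.minEnclosingCircle((t[:,:2]*1000).astype(np.float32)),"hullfit",circ(hull))
        print(dict(zip(np.round(ed[:-1],3),h)))
    x0,y0,x1,y1=(220,140,420,310) if n=="scene" else (250,150,380,290)
    cv2.imwrite(f"pics/c_{n}.png",cv2.resize(im[y0:y1,x0:x1],None,fx=3,fy=3,interpolation=cv2.INTER_CUBIC))
E
python3 m.py
```

```text
scene st z 0.062193785838441505 327 circle ((481.59051513671875, -339.3885498046875), 38.03293228149414) hullfit (array([ 0.4819024 , -0.33861938]), np.float64(0.03644281568783916))
{np.float64(0.0): np.int64(32), np.float64(0.004): np.int64(68), np.float64(0.008): np.int64(120), np.float64(0.012): np.int64(53), np.float64(0.016): np.int64(58), np.float64(0.02): np.int64(59), np.float64(0.024): np.int64(48), np.float64(0.028): np.int64(53), np.float64(0.032): np.int64(52), np.float64(0.036): np.int64(57), np.float64(0.04): np.int64(57), np.float64(0.044): np.int64(57), np.float64(0.048): np.int64(60), np.float64(0.052): np.int64(55), np.float64(0.056): np.int64(68), np.float64(0.06): np.int64(285), np.float64(0.064): np.int64(11), np.float64(0.068): np.int64(0), np.float64(0.072): np.int64(0), np.float64(0.076): np.int64(0), np.float64(0.08): np.int64(0), np.float64(0.084): np.int64(0), np.float64(0.088): np.int64(0), np.float64(0.092): np.int64(0), np.float64(0.096): np.int64(0), np.float64(0.1): np.int64(0), np.float64(0.104): np.int64(0), np.float64(0.108): np.int64(0), np.float64
[... 3479 characters left out ...]
0.04): np.int64(0), np.float64(0.044): np.int64(0), np.float64(0.048): np.int64(0), np.float64(0.052): np.int64(0), np.float64(0.056): np.int64(0), np.float64(0.06): np.int64(88), np.float64(0.064): np.int64(91), np.float64(0.068): np.int64(79), np.float64(0.072): np.int64(93), np.float64(0.076): np.int64(86), np.float64(0.08): np.int64(90), np.float64(0.084): np.int64(90), np.float64(0.088): np.int64(117), np.float64(0.092): np.int64(138), np.float64(0.096): np.int64(629), np.float64(0.1): np.int64(49), np.float64(0.104): np.int64(0), np.float64(0.108): np.int64(0), np.float64(0.112): np.int64(0), np.float64(0.116): np.int64(0), np.float64(0.12): np.int64(0), np.float64(0.124): np.int64(0)}
```

View pics/c_scene.png

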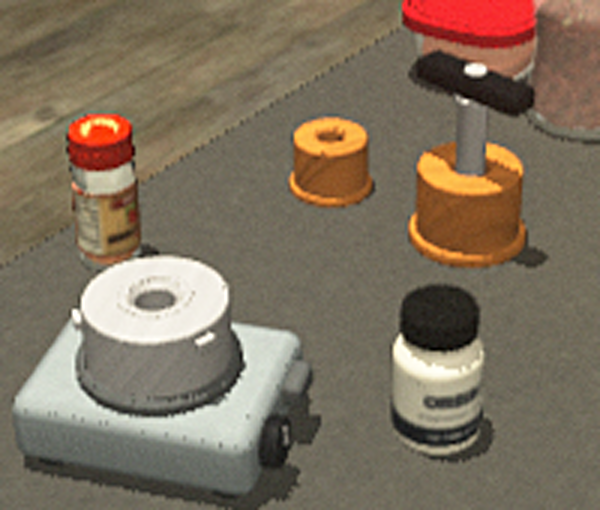

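The crop confirms the choice: key in the larger orange stand, well in the grinder at scene px ~(271,239). Planning the first move.

```bash
cat >> h.py <<'E'
def tool(target,yaw_deg):
    "shift (cm, tool axes) and rotvec to get to a down-pointing pose with tool x at yaw"
    s=sensors.observe(); R=np.array(s["orientation"]); p=np.array(s["ee_pos"])
    y=np.radians(yaw_deg); G=np.array([[np.cos(y),np.sin(y),0],[np.sin(y),-np.cos(y),0],[0,0,-1.]])
    return np.round(R.T@(np.array(target)-p)*100,2), np.round(cv2.Rodrigues(R.T@G)[0].ravel(),3), np.round(p,4), np.round(s["joints"],1)
def proj(p,X): return cv2.projectPoints(np.array([X],float),np.array(p["rvec"]),np.array(p["tvec"]),K(p),None)[0].ravel()
E
python3 - <<'E'
from h import *
p=viewer.camera_params("wrist"); e=np.array(sensors.observe()["ee_pos"])
for z in (.0,.06,.1,.135): print(z,proj(p,[e[0],e[1],z]))
print(ray(p,320,200)[1])
print(tool([.483,-.338,.255],-5))
print(tool([.513,-.044,.255],-5))
E
```

```text
0.0 [311.6948216  164.75231104]
0.06 [311.70622603 175.77899315]
0.1 [311.71639801 185.61405581]
0.135 [311.72785664 196.69314518]
[-0.26683105 -0.15795942 -0.95127343]
(array([ 29.06, -11.17,   0.08]), array([-0.001,  0.   ,  0.532]), array([ 0.2688, -0.5639,  0.2557]), array([60.6, 23.6, -0.7, 91.5,  0.3, 65. , -4.7]))
(array([ 44.42, -36.42,   0.11]), array([-0.001,  0.   ,  0.532]), array([ 0.2688, -0.5639,  0.2557]), array([60.6, 23.6, -0.7, 91.5,  0.3, 65. , -4.7]))
```

>>> send_rows([
  [[3,-2.4,0],[0,0,0],8.5],
  [[6,-4.8,0],[0,0,0],8.5],
  [[9,-7.2,0],[0,0,0],8.5],
  [[12,-9.7,0],[0,0,0],8.5],
  [[14.8,-12.1,0],[0,0,0],8.5],
])

```text
time_s: 0.65
ee_pos: [0.351, -0.3895, 0.2561]
orientation: [[0.903, 0.431, -0.0], [0.431, -0.903, 0.0], [0.0, -0.0, -1.0]]
wrist_force: [0.8, 0.4, 0.4]
grip_width: 0.996
gripper_force: 0.0
```

>>> send_rows([
  [[3,-2.4,0],[0,0,0],8.5],
  [[6,-4.8,0],[0,0,0],8.5],
  [[9,-7.2,0],[0,0,0],8.5],
  [[12,-9.7,0],[0,0,0],8.5],
  [[14.8,-12.1,0],[0,0,0],8.5],
])

```text
time_s: 1.15
ee_pos: [0.4324, -0.2167, 0.2563]
orientation: [[0.903, 0.431, 0.0], [0.431, -0.903, -0.0], [0.0, 0.0, -1.0]]
wrist_force: [0.0, -0.4, 0.3]
grip_width: 0.994
gripper_force: 0.0
```

>>> send_rows([
  [[3,-2.4,0],[0,0,0.1],8.5],
  [[6,-4.8,0],[0,0,0.2],8.5],
  [[9,-7.2,0],[0,0,0.3],8.5],
  [[12,-9.7,0],[0,0,0.42],8.5],
  [[14.8,-12.1,0],[0,0,0.532],8.5],
])

```text
time_s: 1.65
ee_pos: [0.5139, -0.0438, 0.2562]
orientation: [[0.996, -0.092, -0.0], [-0.092, -0.996, 0.0], [-0.0, -0.0, -1.0]]
wrist_force: [1.1, -0.5, 0.3]
grip_width: 0.997
gripper_force: 0.0
```

>>> send_rows([
  [[0,0,0],[0,0,0],8.5],
  [[0,0,0],[0,0,0],8.5],
  [[0,0,0],[0,0,0],8.5],
])

```text
time_s: 1.95
ee_pos: [0.513, -0.0466, 0.256]
orientation: [[0.996, -0.087, -0.001], [-0.087, -0.996, -0.001], [-0.001, 0.001, -1.0]]
wrist_force: [-0.2, -0.7, 0.5]
grip_width: 0.997
gripper_force: 0.0
```

Run:
```python
from h import *
import pickle
s=sensors.observe(); p=viewer.camera_params("wrist"); im,d=viewer.capture("wrist"); pickle.dump((s,p,im,d),open("well.pkl","wb"))
cv2.imwrite("pics/well.png",im); C=cloud(p,d)
print(s["time_s"],s["ee_pos"],s["joints"],s["wrist_force"])
a,b=proj(p,[.513,-.044,.1]); print(a,b)
```

```text
1.95 [ 0.51304832 -0.04659546  0.25603659] [ 13.30423137  13.8787795  -16.06790387 105.6999092    4.39046941
  61.05978918 -99.44800526] [-0.20508412 -0.72160519  0.4720486 ]
308.76809012087637 185.8571643787376
```

View pics/well.png

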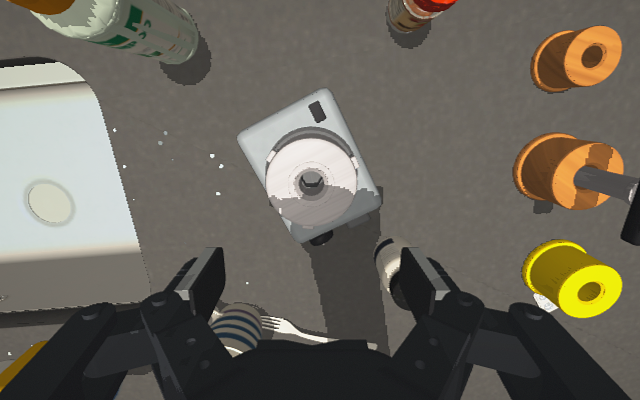

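Wrist view: the well is at (312,181), the grinder's dial points down the image, and the real stand with the key is at right (590,175). Joint 7 has only ~64° of clockwise room this way, so I'll turn the tool half round (CCW) and measure there too.

```bash
cat > w.py <<'E'
from h import *
import pickle,sys
def well(f):
    s,p,im,d=pickle.load(open(f,"rb")); C=cloud(p,d)
    a,b=proj(p,[.513,-.044,.1]); v,u=np.mgrid[0:400,0:640]
    near=((C[...,0]-.513)**2+(C[...,1]+.044)**2<.055**2)&(d>0)
    top=near&(C[...,2]>.085); zt=np.median(C[near&(C[...,2]>.095)][:,2])
    flat=(near&(abs(C[...,2]-zt)<.003)).astype(np.uint8)
    cs,h=cv2.findContours(flat,cv2.RETR_CCOMP,cv2.CHAIN_APPROX_NONE)
    print(f,"tcp",np.round(s["ee_pos"],4),"ztop",zt)
    for i,c in enumerate(cs):
        if len(c)<25: continue
        (x,y),ax,an=cv2.fitEllipse(c); q=onplane(p,x,y,.1)
        print(" hole" if h[0][i][3]>=0 else " outer",(round(x,1),round(y,1)),np.round(ax,1),"world",np.round(q,4), "rel tcp",np.round(q-s["ee_pos"],4))
if __name__=="__main__": well(sys.argv[1])
E
python3 w.py well.pkl
```

```text
well.pkl tcp [ 0.513  -0.0466  0.256 ] ztop 0.3078551530982443
 outer (446.7, 395.7) [6.5 7.7] world [ 0.2392 -0.185   0.1   ] rel tcp [-0.2739 -0.1384 -0.156 ]
 outer (176.3, 395.6) [5.1 8.6] world [0.2683 0.1371 0.1   ] rel tcp [-0.2448  0.1837 -0.156 ]
 outer (313.0, 350.6) [ 16.1 182.4] world [ 0.3203 -0.0313  0.1   ] rel tcp [-0.1927  0.0153 -0.156 ]
 outer (194.2, 373.0) [ 69.8 102.6] world [0.3003 0.1089 0.1   ] rel tcp [-0.2127  0.1555 -0.156 ]
 outer (411.8, 395.2) [ 82.2 157.5] world [ 0.2438 -0.1433  0.1   ] rel tcp [-0.2693 -0.0967 -0.156 ]
```

>>> send_rows([
  [[0,0,0],[0,0,-0.126],8.5],
  [[0,0,0],[0,0,-0.252],8.5],
  [[0,0,0],[0,0,-0.378],8.5],
  [[0,0,0],[0,0,-0.504],8.5],
  [[0,0,0],[0,0,-0.628],8.5],
])

```text
time_s: 2.5
ee_pos: [0.5131, -0.0471, 0.2563]
orientation: [[0.856, 0.518, -0.0], [0.518, -0.856, -0.001], [-0.0, 0.0, -1.0]]
wrist_force: [0.0, 0.1, 0.6]
grip_width: 0.998
gripper_force: 0.0
```

>>> send_rows([
  [[0,0,0],[0,0,-0.126],8.5],
  [[0,0,0],[0,0,-0.252],8.5],
  [[0,0,0],[0,0,-0.378],8.5],
  [[0,0,0],[0,0,-0.504],8.5],
  [[0,0,0],[0,0,-0.628],8.5],
])

```text
time_s: 3.0
ee_pos: [0.5131, -0.0471, 0.2563]
orientation: [[0.388, 0.922, -0.0], [0.922, -0.388, -0.001], [-0.001, 0.0, -1.0]]
wrist_force: [0.7, 0.3, -0.1]
grip_width: 1.0
gripper_force: 0.0
```

>>> send_rows([
  [[0,0,0],[0,0,-0.126],8.5],
  [[0,0,0],[0,0,-0.252],8.5],
  [[0,0,0],[0,0,-0.378],8.5],
  [[0,0,0],[0,0,-0.504],8.5],
  [[0,0,0],[0,0,-0.628],8.5],
])

```text
time_s: 3.5
ee_pos: [0.5131, -0.0471, 0.2563]
orientation: [[-0.227, 0.974, -0.0], [0.974, 0.227, -0.001], [-0.001, -0.0, -1.0]]
wrist_force: [0.1, -0.4, -0.2]
grip_width: 0.997
gripper_force: 0.0
```

>>> send_rows([
  [[0,0,0],[0,0,-0.126],8.5],
  [[0,0,0],[0,0,-0.252],8.5],
  [[0,0,0],[0,0,-0.378],8.5],
  [[0,0,0],[0,0,-0.504],8.5],
  [[0,0,0],[0,0,-0.628],8.5],
])

```text
time_s: 4.0
ee_pos: [0.5131, -0.0471, 0.2563]
orientation: [[-0.756, 0.655, -0.0], [0.655, 0.756, -0.001], [-0.0, -0.001, -1.0]]
wrist_force: [-0.0, -0.2, 0.3]
grip_width: 0.993
gripper_force: 0.0
```

>>> send_rows([
  [[0,0,0],[0,0,-0.126],8.5],
  [[0,0,0],[0,0,-0.252],8.5],
  [[0,0,0],[0,0,-0.378],8.5],
  [[0,0,0],[0,0,-0.504],8.5],
  [[0,0,0],[0,0,-0.628],8.5],
])

```text
time_s: 4.5
ee_pos: [0.5131, -0.0471, 0.2563]
orientation: [[-0.996, 0.085, -0.0], [0.085, 0.996, -0.001], [0.0, -0.001, -1.0]]
wrist_force: [0.6, -0.7, 0.4]
grip_width: 0.998
gripper_force: 0.0
```

>>> send_rows([
  [[0,0,0],[0,0,0],8.5],
  [[0,0,0],[0,0,0],8.5],
  [[0,0,0],[0,0,0],8.5],
])

```text
time_s: 4.8
ee_pos: [0.5134, -0.0461, 0.2563]
orientation: [[-0.996, 0.092, -0.0], [0.092, 0.996, -0.0], [0.0, -0.0, -1.0]]
wrist_force: [-0.9, 0.7, 0.1]
grip_width: 0.997
gripper_force: 0.0
```

Run:
```python
from h import *
import pickle
s=sensors.observe(); p=viewer.camera_params("wrist"); im,d=viewer.capture("wrist"); pickle.dump((s,p,im,d),open("well2.pkl","wb"))
import w; w.well("well2.pkl")
print(s["joints"],tool([.483,-.338,.255],175))
```

```text
well2.pkl tcp [ 0.5134 -0.0461  0.2563] ztop 0.308305162867591
 outer (312.2, 350.2) [ 15.9 188.9] world [ 0.7068 -0.0638  0.1   ] rel tcp [ 0.1934 -0.0177 -0.1563]
 outer (204.2, 385.8) [ 77.8 132.2] world [ 0.7474 -0.1963  0.1   ] rel tcp [ 0.234  -0.1502 -0.1563]
 outer (421.5, 381.7) [ 76.2 123.2] world [0.7646 0.0603 0.1   ] rel tcp [ 0.2513  0.1064 -0.1563]
[ 37.27377617  18.78582266 -46.23407942 104.23838008  15.10151655
  63.34148001  70.41324087] (array([  0.36, -29.37,   0.14]), array([-0.   ,  0.   , -0.004]), array([ 0.5134, -0.0459,  0.2563]), array([ 37.3,  18.8, -46.2, 104.2,  15.1,  63.3,  70.4]))
```

```bash
sed -i 's/&(d>0)/\&(d>0)\&(C[...,2]<.12)/' w.py; python3 w.py well.pkl; python3 w.py well2.pkl
```

```text
well.pkl tcp [ 0.513  -0.0466  0.256 ] ztop 0.09974356215159122
 outer (310.7, 181.4) [87.8 90.6] world [ 0.5172 -0.0462  0.1   ] rel tcp [ 0.0041  0.0004 -0.156 ]
 hole (310.6, 183.5) [27.8 28.5] world [ 0.5152 -0.0459  0.1   ] rel tcp [ 0.0021  0.0006 -0.156 ]
well2.pkl tcp [ 0.5134 -0.0461  0.2563] ztop 0.09999435943379877
 outer (311.6, 183.0) [87.3 90.2] world [ 0.5114 -0.0463  0.1   ] rel tcp [-0.002  -0.0002 -0.1563]
 hole (311.6, 184.7) [27.1 28.7] world [ 0.5131 -0.0465  0.1   ] rel tcp [-0.0003 -0.0004 -0.1563]
```

>>> send_rows([
  [[0,-3,0],[0,0,0],8.5],
  [[0,-6,0],[0,0,0],8.5],
  [[0.1,-9,0],[0,0,0],8.5],
  [[0.2,-12,0],[0,0,0],8.5],
  [[0.2,-15,0],[0,0,0],8.5],
])

```text
time_s: 5.35
ee_pos: [0.4979, -0.1959, 0.2564]
orientation: [[-0.996, 0.09, 0.0], [0.09, 0.996, -0.0], [-0.0, -0.0, -1.0]]
wrist_force: [-0.0, -0.2, -0.3]
grip_width: 0.998
gripper_force: 0.0
```

>>> send_rows([
  [[0,-3,0],[0,0,0],8.5],
  [[0,-6,0],[0,0,0],8.5],
  [[0.1,-9,0],[0,0,0],8.5],
  [[0.2,-12,0],[0,0,0],8.5],
  [[0.2,-14.4,0],[0,0,0],8.5],
])

```text
time_s: 5.85
ee_pos: [0.4828, -0.34, 0.2562]
orientation: [[-0.996, 0.091, -0.0], [0.091, 0.996, -0.001], [0.0, -0.001, -1.0]]
wrist_force: [1.0, 0.1, -0.4]
grip_width: 0.99
gripper_force: 0.0
```

>>> send_rows([
  [[0,0,0],[0,0,0],8.5],
  [[0,0,0],[0,0,0],8.5],
  [[0,0,0],[0,0,0],8.5],
])

```text
time_s: 6.15
ee_pos: [0.4839, -0.3367, 0.2564]
orientation: [[-0.996, 0.088, 0.0], [0.088, 0.996, 0.001], [-0.0, 0.001, -1.0]]
wrist_force: [-0.5, 0.4, -0.2]
grip_width: 0.995
gripper_force: 0.0
```

Run:
```python
from h import *
import pickle
s=sensors.observe(); p=viewer.camera_params("wrist"); im,d=viewer.capture("wrist"); pickle.dump((s,p,im,d),open("key.pkl","wb")); C=cloud(p,d)
print(s["ee_pos"],s["joints"])
m=(abs(C[...,2]-.127)<.012)&(np.hypot(C[...,0]-.483,C[...,1]+.338)<.06)&(d>0)&(im.max(2)<90)
m=cv2.morphologyEx(m.astype(np.uint8),cv2.MORPH_OPEN,np.ones((3,3),np.uint8)); c=max(cv2.findContours(m,0,1)[0],key=cv2.contourArea)
q=np.array([onplane(p,*k[0],.135)[:2] for k in c])*1000; r=cv2.minAreaRect(q.astype(np.float32)); print("handle",r,"ztop",np.median(C[m>0][:,2]))
hsv=cv2.cvtColor(im,cv2.COLOR_BGR2HSV)
o=(hsv[...,0]<20)&(hsv[...,1]>130)&(np.hypot(C[...,0]-.483,C[...,1]+.338)<.05)&(d>0)
for z0 in (.06,):
  t=C[o&(abs(C[...,2]-z0)<.004)]; print("stand top",cv2.minEnclosingCircle((t[:,:2]*1000).astype(np.float32)),np.median(t[:,2]))
cv2.imwrite("pics/key.png",im)
```

```text
[ 0.48385311 -0.33665799  0.25635906] [ 59.08675074  25.0419904  -39.35428723  94.61052564  16.98822131
  66.47843644 100.49074185]
handle ((482.964111328125, -342.6961669921875), (24.28184700012207, 89.04463958740234), 83.73853302001953) ztop 0.13468705351808913
stand top ((484.516845703125, -343.09332275390625), 37.777366638183594) 0.05993556742940779
```

View pics/key.png

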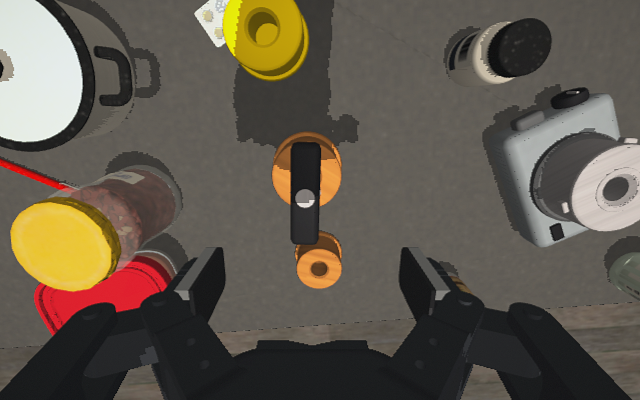

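Wrist view: handle bar upright at (305,193) in the large orange stand (307,170), small orange decoy below it (319,267). TCP readings were still settling, so I'll let it rest and re-measure.

>>> send_rows([
  [[0,0,0],[0,0,0],8.5],
  [[0,0,0],[0,0,0],8.5],
  [[0,0,0],[0,0,0],8.5],
  [[0,0,0],[0,0,0],8.5],
])

```text
time_s: 6.6
ee_pos: [0.4835, -0.3378, 0.2564]
orientation: [[-0.996, 0.088, 0.0], [0.088, 0.996, -0.0], [-0.0, -0.0, -1.0]]
wrist_force: [0.3, -0.1, 0.6]
grip_width: 0.995
gripper_force: 0.0
```

```bash
cat > k.py <<'E'
from h import *
import pickle
def key():
    s=sensors.observe(); p=viewer.camera_params("wrist"); im,d=viewer.capture("wrist"); s2=sensors.observe(); pickle.dump((s,p,im,d),open("key.pkl","wb")); C=cloud(p,d)
    print(s["ee_pos"],s2["ee_pos"],"qd",np.round(s["qd"],2))
    m=(abs(C[...,2]-.127)<.012)&(np.hypot(C[...,0]-.483,C[...,1]+.338)<.06)&(d>0)&(im.max(2)<90)
    m=cv2.morphologyEx(m.astype(np.uint8),cv2.MORPH_OPEN,np.ones((3,3),np.uint8)); c=max(cv2.findContours(m,0,1)[0],key=cv2.contourArea)
    q=np.array([onplane(p,*k[0],.135)[:2] for k in c])*1000; r=cv2.minAreaRect(q.astype(np.float32)); print("handle",r,"ztop",np.median(C[m>0][:,2]))
    hsv=cv2.cvtColor(im,cv2.COLOR_BGR2HSV)
    o=(hsv[...,0]<20)&(hsv[...,1]>130)&(np.hypot(C[...,0]-.483,C[...,1]+.338)<.05)&(d>0)
    t=C[o&(abs(C[...,2]-.06)<.004)]; print("stand top",cv2.minEnclosingCircle((t[:,:2]*1000).astype(np.float32)),np.median(t[:,2]))
    print(tool([r[0][0]/1000,r[0][1]/1000,.255],175))
key()
E
python3 k.py
```

```text
[ 0.4835096  -0.33780473  0.25635636] [ 0.48347194 -0.3378793   0.25632239] qd [ 0.12  0.09  0.16 -0.06  0.06  0.14 -0.07]
handle ((482.76605224609375, -342.4178466796875), (23.94475555419922, 89.10087585449219), 83.8066177368164) ztop 0.13466364632147565
stand top ((484.4407958984375, -343.0713195800781), 37.82549285888672) 0.05984275083394425
(array([ 0.03, -0.46,  0.13]), array([-0.   ,  0.   , -0.001]), array([ 0.4835, -0.3379,  0.2563]), array([ 59.1,  25.1, -39.3,  94.6,  17. ,  66.5, 100.5]))
```

Run:
```python
from h import *
import pickle
s,p,im,d=pickle.load(open("key.pkl","rb")); C=cloud(p,d)
for lo in (.127,.131,.133):
    near=(C[...,2]>lo)&(C[...,2]<.14)&(np.hypot(C[...,0]-.483,C[...,1]+.341)<.06)&(d>0)
    t=C[near]; print(lo,near.sum(),cv2.minAreaRect((t[:,:2]*1000).astype(np.float32)))
br=near&(im.min(2)>100); br=br.astype(np.uint8); n,l,st,ce=cv2.connectedComponentsWithStats(br); i=1+np.argmax(st[1:,4]); print(st[i],ce[i],onplane(p,*ce[i],.135))
```

```text
0.127 2933 ((484.0682678222656, -342.6048583984375), (24.48912811279297, 89.01742553710938), 83.85120391845703)
0.131 2851 ((484.0639343261719, -342.6502380371094), (24.268796920776367, 89.02172088623047), 83.81298065185547)
0.133 2607 ((484.4116516113281, -342.79693603515625), (23.077545166015625, 87.46348571777344), 83.1994400024414)
[297 190  20  18 276] [306.18115942 198.56521739] [ 0.48526696 -0.34281219  0.135     ]
```

>>> send_rows([
  [[-0.2,-0.45,0],[0,0,0.02],8.5],
  [[-0.2,-0.45,2.5],[0,0,0.02],8.5],
  [[-0.2,-0.45,5.5],[0,0,0.02],8.5],
  [[-0.2,-0.45,8],[0,0,0.02],8.5],
  [[-0.2,-0.45,10],[0,0,0.02],8.5],
])

```text
time_s: 7.15
ee_pos: [0.4846, -0.3429, 0.1547]
orientation: [[-0.994, 0.11, -0.001], [0.11, 0.994, 0.0], [0.001, 0.0, -1.0]]
wrist_force: [0.1, 0.1, -0.1]
grip_width: 0.996
gripper_force: 0.0
```

>>> send_rows([
  [[0,0,1.3],[0,0,0],8.5],
  [[0,0,2.5],[0,0,0],8.5],
  [[0,0,2.5],[0,0,0],8.5],
  [[0,0,2.5],[0,0,0],8.5],
])

```text
time_s: 7.55
ee_pos: [0.4855, -0.3427, 0.1318]
orientation: [[-0.994, 0.109, 0.001], [0.109, 0.994, -0.0], [-0.001, -0.0, -1.0]]
wrist_force: [0.3, -0.3, -0.1]
grip_width: 0.994
gripper_force: 0.0
```

>>> send_rows([
  [[0,0,0],[0,0,0],5],
  [[0,0,0],[0,0,0],3],
  [[0,0,0],[0,0,0],1.5],
  [[0,0,0],[0,0,0],1.5],
  [[0,0,0],[0,0,0],1.5],
], squeeze=60)

```text
time_s: 8.05
ee_pos: [0.4854, -0.3428, 0.1318]
orientation: [[-0.994, 0.109, 0.001], [0.109, 0.994, -0.001], [-0.001, -0.001, -1.0]]
wrist_force: [-0.1, 0.3, 2.0]
grip_width: 0.28
gripper_force: 59.7
```

>>> send_rows([
  [[0,0,0],[0,0,0],1.5],
  [[0,0,0],[0,0,0],1.5],
  [[0,0,0],[0,0,0],1.5],
  [[0,0,0],[0,0,0],1.5],
  [[0,0,0],[0,0,0],1.5],
])

```text
time_s: 8.55
ee_pos: [0.4854, -0.3428, 0.1318]
orientation: [[-0.994, 0.109, 0.001], [0.109, 0.994, -0.001], [-0.001, -0.001, -1.0]]
wrist_force: [0.4, 1.2, 5.7]
grip_width: 0.283
gripper_force: 59.9
```

Run:
```python
from h import *
import pickle
s=sensors.observe(); print({k:np.round(s[k],3).tolist() for k in ("time_s","ee_pos","orientation","wrist_force","wrist_torque","grip_width","gripper_force","joints")})
pickle.dump(s,open("grasp.pkl","wb"))
im,d=viewer.capture("wrist"); cv2.imwrite("pics/grasp.png",im)
```

```text
{'time_s': 8.55, 'ee_pos': [0.485, -0.343, 0.132], 'orientation': [[-0.994, 0.109, 0.001], [0.109, 0.994, -0.001], [-0.001, -0.001, -1.0]], 'wrist_force': [0.385, 1.212, 5.692], 'wrist_torque': [-0.004, 0.04, -0.003], 'grip_width': 0.283, 'gripper_force': 59.895, 'joints': [56.324, 32.788, -35.614, 101.218, 23.142, 53.411, 94.758]}
```

View pics/grasp.png

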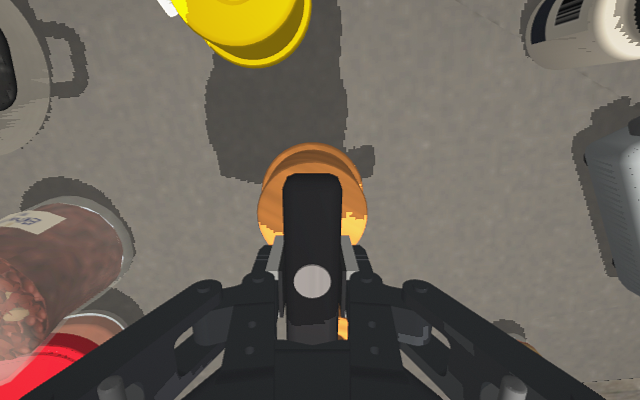

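Grasped: handle between the pads, shank's end disc at (312,281). Lift, then look at the key in hand.

>>> send_rows([
  [[0,0,-2],[0,0,0],1.5],
  [[0,0,-5],[0,0,0],1.5],
  [[0,0,-8],[0,0,0],1.5],
  [[0,0,-11],[0,0,0],1.5],
  [[0,0,-13],[0,0,0],1.5],
], squeeze=80)

```text
time_s: 9.1
ee_pos: [0.485, -0.3425, 0.2626]
orientation: [[-0.994, 0.108, 0.0], [0.108, 0.994, -0.0], [-0.0, -0.0, -1.0]]
wrist_force: [-0.5, -0.5, -1.6]
grip_width: 0.277
gripper_force: 79.0
```

>>> send_rows([
  [[0,3.5,0],[0,0,0],1.5],
  [[0,7,0],[0,0,0],1.5],
  [[0,10.5,0],[0,0,0],1.5],
  [[0,13,0],[0,0,0],1.5],
  [[0,15,0],[0,0,0],1.5],
])

```text
time_s: 9.6
ee_pos: [0.5008, -0.1913, 0.2606]
orientation: [[-0.994, 0.107, -0.002], [0.107, 0.994, 0.001], [0.002, 0.001, -1.0]]
wrist_force: [0.5, 1.1, -3.0]
grip_width: 0.276
gripper_force: 79.0
```

>>> send_rows([
  [[0,0,0],[0,0,0],1.5],
  [[0,0,0],[0,0,0],1.5],
  [[0,0,0],[0,0,0],1.5],
  [[0,0,0],[0,0,0],1.5],
])

```text
time_s: 10.0
ee_pos: [0.5009, -0.1946, 0.2609]
orientation: [[-0.994, 0.11, -0.001], [0.11, 0.994, 0.0], [0.001, 0.0, -1.0]]
wrist_force: [0.3, -0.6, -1.8]
grip_width: 0.284
gripper_force: 79.1
```

Run:
```python
from h import *
import pickle
s=sensors.observe(); print({k:np.round(s[k],4).tolist() for k in ("time_s","ee_pos","orientation","wrist_force","wrist_torque","grip_width","joints")})
D={}
for n in ("scene","side","wrist"):
    p=viewer.camera_params(n); im,d=viewer.capture(n); D[n]=(p,im,d)
pickle.dump((s,D),open("hand.pkl","wb"))
e=np.array(s["ee_pos"]); R=np.array(s["orientation"])
p,im,d=D["wrist"]
m=(im.min(2)>100); m[:255]=0; m[310:]=0; m[:,:280]=0; m[:,345:]=0
n_,l,st,ce=cv2.connectedComponentsWithStats(m.astype(np.uint8)); i=1+np.argmax(st[1:,4])
C=cloud(p,d); q=np.median(C[l==i],0); print(st[i],ce[i],"disc tool frame",R.T@(q-e), R.T@(onplane(p,*ce[i],q[2])-e))
for n in ("scene","side"):
    p,im,d=D[n]; C=cloud(p,d); T=(C-e)@R   # tool coords
    m=(np.hypot(T[...,0],T[...,1])<.03)&(T[...,2]>.03)&(T[...,2]<.12)&(d>0)
    q=T[m]; print(n,m.sum(),"zmax",q[:,2].max()); 
    for a,b in ((.03,.05),(.05,.07),(.07,.09),(.09,.11)):
        w=q[(q[:,2]>a)&(q[:,2]<b)]; print(a,len(w),w.mean(0).round(4))
    x,y=proj(p,e+R[:,2]*.06); x,y=int(x),int(y); cv2.imwrite(f"pics/h_{n}.png",cv2.resize(im[y-60:y+60,x-50:x+50],None,fx=4,fy=4))
a,b=cv2.imread("pics/h_scene.png"),cv2.imread("pics/h_side.png"); cv2.imwrite("pics/h.png",np.hstack([a,b]))
```

```text
{'time_s': 10.0, 'ee_pos': [0.5009, -0.1946, 0.2609], 'orientation': [[-0.9939, 0.1102, -0.0008], [0.1102, 0.9939, 0.0001], [0.0008, 0.0, -1.0]], 'wrist_force': [0.3372, -0.644, -1.7753], 'wrist_torque': [-0.0145, -0.0107, 0.0038], 'grip_width': 0.2842, 'joints': [49.8817, 20.0907, -42.7127, 101.1767, 14.9504, 64.599, 86.0847]}
[294 265  37  33 941] [311.72688629 281.10201913] disc tool frame [ 0.00072872  0.00028285 -0.00457504] [ 0.00070696  0.00025688 -0.00457506]
scene 490 zmax 0.11482228566533352
0.03 123 [0.0061 0.0052 0.0401]
0.05 116 [0.0061 0.0055 0.0602]
0.07 112 [0.0057 0.0057 0.0799]
0.09 114 [0.0058 0.0052 0.0999]
side 408 zmax 0.11718687245001355
0.03 94 [0.002  0.0097 0.0397]
0.05 92 [0.002  0.01   0.0601]
0.07 92 [0.0021 0.0094 0.0804]
0.09 96 [0.0027 0.0089 0.1   ]
```

View pics/h.png

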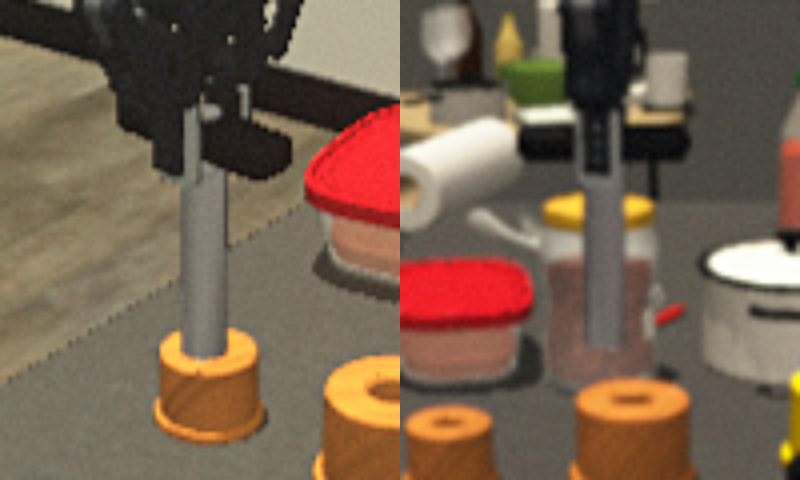

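Key hangs straight in the hand (tip ~115 mm below TCP, no visible tilt). Move above the well.

>>> send_rows([
  [[0.1,3.3,0],[0,0,0],1.5],
  [[0.2,6.6,0],[0,0,0],1.5],
  [[0.3,9.9,0],[0,0,0],1.5],
  [[0.3,13,0],[0,0,0],1.5],
  [[0.33,14.86,0],[0,0,0],1.5],
])

```text
time_s: 10.65
ee_pos: [0.5143, -0.0428, 0.2616]
orientation: [[-0.994, 0.106, 0.001], [0.106, 0.994, 0.001], [-0.001, 0.001, -1.0]]
wrist_force: [-0.2, 0.5, -2.9]
grip_width: 0.276
gripper_force: 79.3
```

>>> send_rows([
  [[0,0,0.8],[0,0,0],1.5],
  [[0,0,1.6],[0,0,0],1.5],
  [[0,0,2.5],[0,0,0],1.5],
  [[0,0,3],[0,0,0],1.5],
  [[0,0,3.3],[0,0,0],1.5],
])

```text
time_s: 11.15
ee_pos: [0.5138, -0.0463, 0.2273]
orientation: [[-0.994, 0.11, -0.001], [0.11, 0.994, 0.0], [0.001, -0.0, -1.0]]
wrist_force: [-0.8, -0.5, -2.1]
grip_width: 0.276
gripper_force: 79.3
```

>>> send_rows([
  [[0,0,0],[0,0,0],1.5],
  [[0,0,0],[0,0,0],1.5],
  [[0,0,0],[0,0,0],1.5],
  [[0,0,0],[0,0,0],1.5],
  [[0,0,0],[0,0,0],1.5],
])

```text
time_s: 11.65
ee_pos: [0.5143, -0.0454, 0.2285]
orientation: [[-0.994, 0.109, 0.0], [0.109, 0.994, -0.0], [-0.0, -0.0, -1.0]]
wrist_force: [0.2, -0.4, -3.0]
grip_width: 0.275
gripper_force: 79.3
```

Run:
```python
from h import *
s=sensors.observe(); e=np.array(s["ee_pos"]); print(tool([.514,-.0465,.2154],174),s["wrist_force"])
from m import circ
V=[]
for n in ("scene","side"):
    p=viewer.camera_params(n); im,d=viewer.capture(n); C=cloud(p,d); cam=ray(p,320,200)[0]
    r=np.hypot(C[...,0]-.513,C[...,1]+.045)
    S=C[(r<.02)&(C[...,2]>.118)&(C[...,2]<.185)&(d>0)]; u=S.mean(0)[:2]-cam[:2]; u/=np.linalg.norm(u)
    # axis from extreme edges: lateral midpoint; tower likewise
    l=np.array([-u[1],u[0]]); sl=S[:,:2]@l
    T=C[(r<.052)&(abs(C[...,2]-.1)<.006)&(d>0)]; tl=T[:,:2]@l
    print(n,"lat dir",l.round(3),"shank mid",(np.percentile(sl,1)+np.percentile(sl,99))/2,"tower mid",(np.percentile(tl,.3)+np.percentile(tl,99.7))/2, "widths",np.ptp(sl),np.ptp(tl))
```

```text
(array([ 0.02, -0.11,  1.31]), array([-0.   ,  0.   , -0.004]), array([ 0.5143, -0.0454,  0.2285]), array([ 36.2,  20.6, -45.4, 106.1,  16.8,  60.2,  67.9])) [ 0.15855997 -0.39372729 -2.9699395 ]
scene st z 0.062193785838441505 327 circle ((481.59051513671875, -339.3885498046875), 38.03293228149414) hullfit (array([ 0.4819024 , -0.33861938]), np.float64(0.03644281568783916))
{np.float64(0.0): np.int64(32), np.float64(0.004): np.int64(68), np.float64(0.008): np.int64(120), np.float64(0.012): np.int64(53), np.float64(0.016): np.int64(58), np.float64(0.02): np.int64(59), np.float64(0.024): np.int64(48), np.float64(0.028): np.int64(53), np.float64(0.032): np.int64(52), np.float64(0.036): np.int64(57), np.float64(0.04): np.int64(57), np.float64(0.044): np.int64(57), np.float64(0.048): np.int64(60), np.float64(0.052): np.int64(55), np.float64(0.056): np.int64(68), np.float64(0.06): np.int64(285), np.float64(0.064): np.int64(11), np.float64(0.068): np.int64(0), np.float64(0.072): np.int64(0), np.float64(0.076): np.int64(0), np.float64(0.08): np.int64(0), np.float64(0.084): np.int64(0), np.f
[... 3941 characters left out ...]
p.int64(93), np.float64(0.076): np.int64(86), np.float64(0.08): np.int64(90), np.float64(0.084): np.int64(90), np.float64(0.088): np.int64(117), np.float64(0.092): np.int64(138), np.float64(0.096): np.int64(629), np.float64(0.1): np.int64(49), np.float64(0.104): np.int64(0), np.float64(0.108): np.int64(0), np.float64(0.112): np.int64(0), np.float64(0.116): np.int64(0), np.float64(0.12): np.int64(0), np.float64(0.124): np.int64(0)}
scene lat dir [0.705 0.709] shank mid 0.3304523066857987 tower mid 0.33246108258179974 widths 0.022775919823076418 0.09165178238849381
side lat dir [0.999 0.04 ] shank mid 0.511427903337391 tower mid 0.5117850421393322 widths 0.02165077146171812 0.08721470861381647
```

>>> send_rows([
  [[0,0,0.4],[0,0,0],1.5],
  [[0,0,0.8],[0,0,0],1.5],
  [[0,0,1.2],[0,0,0],1.5],
  [[0,0,1.2],[0,0,0],1.5],
])

```text
time_s: 12.15
ee_pos: [0.5137, -0.0454, 0.2155]
orientation: [[-0.994, 0.108, -0.001], [0.108, 0.994, 0.0], [0.001, 0.0, -1.0]]
wrist_force: [0.0, 0.7, -2.2]
grip_width: 0.279
gripper_force: 79.3
```

>>> send_rows([
  [[0,0,0.15],[0,0,0],1.5],
  [[0,0,0.3],[0,0,0],1.5],
  [[0,0,0.45],[0,0,0],1.5],
  [[0,0,0.45],[0,0,0],1.5],
])

```text
time_s: 12.55
ee_pos: [0.5141, -0.0454, 0.2116]
orientation: [[-0.994, 0.109, -0.0], [0.109, 0.994, 0.0], [0.0, -0.0, -1.0]]
wrist_force: [0.0, 0.1, -2.7]
grip_width: 0.279
gripper_force: 79.3
```

>>> send_rows([
  [[0,0,0.15],[0,0,0],1.5],
  [[0,0,0.3],[0,0,0],1.5],
  [[0,0,0.3],[0,0,0],1.5],
])

```text
time_s: 12.85
ee_pos: [0.5141, -0.0455, 0.2086]
orientation: [[-0.994, 0.109, -0.0], [0.109, 0.994, -0.0], [0.0, -0.0, -1.0]]
wrist_force: [-0.1, 0.5, -3.5]
grip_width: 0.278
gripper_force: 79.3
```

No contact and already past the countersink. On down to just above the screw face.

>>> send_rows([
  [[0,0,0.2],[0,0,0],1.5],
  [[0,0,0.4],[0,0,0],1.5],
  [[0,0,0.6],[0,0,0],1.5],
  [[0,0,0.6],[0,0,0],1.5],
])

```text
time_s: 13.25
ee_pos: [0.5141, -0.0455, 0.2025]
orientation: [[-0.994, 0.109, -0.0], [0.109, 0.994, -0.0], [0.0, -0.0, -1.0]]
wrist_force: [0.3, 0.5, -2.5]
grip_width: 0.277
gripper_force: 79.2
```

>>> send_rows([
  [[0,0,0.2],[0,0,0],1.5],
  [[0,0,0.4],[0,0,0],1.5],
  [[0,0,0.6],[0,0,0],1.5],
  [[0,0,0.8],[0,0,0],1.5],
  [[0,0,0.8],[0,0,0],1.5],
])

```text
time_s: 13.75
ee_pos: [0.5141, -0.0455, 0.1945]
orientation: [[-0.994, 0.109, -0.0], [0.109, 0.994, -0.0], [0.0, -0.0, -1.0]]
wrist_force: [-0.5, 0.4, -3.6]
grip_width: 0.279
gripper_force: 79.2
```

>>> send_rows([
  [[0,0,0.2],[0,0,0],1.5],
  [[0,0,0.4],[0,0,0],1.5],
  [[0,0,0.6],[0,0,0],1.5],
  [[0,0,0.6],[0,0,0],1.5],
])

```text
time_s: 14.15
ee_pos: [0.5141, -0.0455, 0.1885]
orientation: [[-0.994, 0.109, -0.0], [0.109, 0.994, -0.0], [0.0, -0.0, -1.0]]
wrist_force: [0.4, -0.8, -3.4]
grip_width: 0.279
gripper_force: 79.2
```

>>> send_rows([
  [[0,0,0.1],[0,0,0],1.5],
  [[0,0,0.2],[0,0,0],1.5],
  [[0,0,0.2],[0,0,0],1.5],
])

```text
time_s: 14.45
ee_pos: [0.5142, -0.0454, 0.1868]
orientation: [[-0.994, 0.109, 0.0], [0.109, 0.994, -0.0], [-0.0, -0.0, -1.0]]
wrist_force: [-0.1, 0.5, -3.0]
grip_width: 0.275
gripper_force: 79.3
```

>>> send_rows([
  [[0,0,0.05],[0,0,0],1.5],
  [[0,0,0.1],[0,0,0],1.5],
  [[0,0,0.1],[0,0,0],1.5],
])

```text
time_s: 14.75
ee_pos: [0.5145, -0.0454, 0.1862]
orientation: [[-0.994, 0.109, 0.001], [0.109, 0.994, -0.0], [-0.001, -0.0, -1.0]]
wrist_force: [-0.0, -0.9, 2.8]
grip_width: 0.28
gripper_force: 79.8
```

Touch at ~5.5 N. Now turn clockwise with light pressure.

>>> send_rows([
  [[0,0,0],[0,0,0.05],1.5],
  [[0,0,0],[0,0,0.1],1.5],
  [[0,0,0],[0,0,0.15],1.5],
  [[0,0,0],[0,0,0.2],1.5],
])

```text
time_s: 15.15
ee_pos: [0.5143, -0.0455, 0.1861]
orientation: [[-0.952, 0.306, 0.0], [0.306, 0.952, -0.0], [-0.0, -0.0, -1.0]]
wrist_force: [-1.3, -0.2, 2.2]
grip_width: 0.278
gripper_force: 80.0
```

```bash
cat > o.py <<'E'
from h import *
s=sensors.observe(); print({k:np.round(s[k],4).tolist() for k in ("time_s","ee_pos","wrist_force","wrist_torque","joints")}, "yaw",np.degrees(np.arctan2(s["orientation"][1][0],s["orientation"][0][0])))
E
python3 o.py
```

```text
{'time_s': 15.15, 'ee_pos': [0.5143, -0.0455, 0.1861], 'wrist_force': [-1.2742, -0.1715, 2.2149], 'wrist_torque': [-0.1301, 0.2867, 0.0454], 'joints': [32.6703, 22.7412, -41.3742, 108.9654, 18.2106, 54.9561, 55.0728]} yaw 162.18483707422843
```

Still on the face. Continue turning in short sweeps.

>>> send_rows([
  [[0,0,0],[0,0,0.05],1.5],
  [[0,0,0],[0,0,0.1],1.5],
  [[0,0,0],[0,0,0.15],1.5],
])

```text
time_s: 15.45
ee_pos: [0.5141, -0.0456, 0.186]
orientation: [[-0.896, 0.445, -0.0], [0.445, 0.896, -0.0], [-0.0, -0.0, -1.0]]
wrist_force: [-0.9, -0.6, 0.4]
grip_width: 0.278
gripper_force: 79.8
```

>>> send_rows([
  [[0,0,0],[0,0,0.05],1.5],
  [[0,0,0],[0,0,0.1],1.5],
  [[0,0,0],[0,0,0.15],1.5],
])

```text
time_s: 15.75
ee_pos: [0.514, -0.0457, 0.1855]
orientation: [[-0.819, 0.574, -0.0], [0.574, 0.819, -0.0], [0.0, -0.001, -1.0]]
wrist_force: [-0.8, -1.2, -2.8]
grip_width: 0.277
gripper_force: 79.4
```

>>> send_rows([
  [[0,0,0.05],[0,0,0],1.5],
  [[0,0,0.1],[0,0,0],1.5],
  [[0,0,0.1],[0,0,0],1.5],
])

```text
time_s: 16.05
ee_pos: [0.5142, -0.0456, 0.1846]
orientation: [[-0.821, 0.571, -0.0], [0.571, 0.821, -0.0], [0.0, -0.0, -1.0]]
wrist_force: [0.9, -1.8, -3.8]
grip_width: 0.278
gripper_force: 79.4
```

```bash
python3 o.py
```

```text
{'time_s': 16.05, 'ee_pos': [0.5142, -0.0456, 0.1846], 'wrist_force': [0.933, -1.8021, -3.8103], 'wrist_torque': [-0.4051, -0.0969, 0.0191], 'joints': [29.83, 21.9321, -37.5837, 109.2119, 16.3148, 54.2216, 39.7715]} yaw 145.1788178595867
```

It is sinking freely; go down in 1 mm steps.

>>> send_rows([
  [[0,0,0.05],[0,0,0],1.5],
  [[0,0,0.1],[0,0,0],1.5],
  [[0,0,0.15],[0,0,0],1.5],
  [[0,0,0.15],[0,0,0],1.5],
])

```text
time_s: 16.45
ee_pos: [0.5142, -0.0455, 0.1832]
orientation: [[-0.82, 0.572, 0.0], [0.572, 0.82, -0.0], [-0.0, -0.0, -1.0]]
wrist_force: [-0.2, -0.0, -3.0]
grip_width: 0.277
gripper_force: 79.4
```

>>> send_rows([
  [[0,0,0.05],[0,0,0],1.5],
  [[0,0,0.1],[0,0,0],1.5],
  [[0,0,0.15],[0,0,0],1.5],
  [[0,0,0.2],[0,0,0],1.5],
  [[0,0,0.2],[0,0,0],1.5],
])

```text
time_s: 16.95
ee_pos: [0.5142, -0.0455, 0.1812]
orientation: [[-0.82, 0.572, -0.0], [0.572, 0.82, -0.0], [-0.0, -0.0, -1.0]]
wrist_force: [0.5, -1.3, -2.2]
grip_width: 0.279
gripper_force: 79.4
```

>>> send_rows([
  [[0,0,0.06],[0,0,0],1.5],
  [[0,0,0.12],[0,0,0],1.5],
  [[0,0,0.18],[0,0,0],1.5],
  [[0,0,0.24],[0,0,0],1.5],
])

```text
time_s: 17.35
ee_pos: [0.5142, -0.0454, 0.1789]
orientation: [[-0.82, 0.572, 0.0], [0.572, 0.82, -0.0], [-0.0, 0.0, -1.0]]
wrist_force: [0.2, -2.7, -1.6]
grip_width: 0.277
gripper_force: 79.4
```

>>> send_rows([
  [[0,0,0.06],[0,0,0],1.5],
  [[0,0,0.12],[0,0,0],1.5],
  [[0,0,0.18],[0,0,0],1.5],
  [[0,0,0.24],[0,0,0],1.5],
])

```text
time_s: 17.75
ee_pos: [0.5142, -0.0455, 0.1764]
orientation: [[-0.82, 0.572, -0.0], [0.572, 0.82, -0.0], [-0.0, -0.0, -1.0]]
wrist_force: [1.5, -2.3, -1.9]
grip_width: 0.277
gripper_force: 79.5
```

>>> send_rows([
  [[0,0,0.06],[0,0,0],1.5],
  [[0,0,0.12],[0,0,0],1.5],
  [[0,0,0.18],[0,0,0],1.5],
  [[0,0,0.24],[0,0,0],1.5],
])

```text
time_s: 18.15
ee_pos: [0.5142, -0.0455, 0.1741]
orientation: [[-0.82, 0.572, 0.0], [0.572, 0.82, -0.0], [-0.0, -0.0, -1.0]]
wrist_force: [-0.3, -1.6, -1.3]
grip_width: 0.278
gripper_force: 79.5
```

>>> send_rows([
  [[0,0,0.06],[0,0,0],1.5],
  [[0,0,0.12],[0,0,0],1.5],
  [[0,0,0.18],[0,0,0],1.5],
  [[0,0,0.24],[0,0,0],1.5],
])

```text
time_s: 18.55
ee_pos: [0.5142, -0.0455, 0.1716]
orientation: [[-0.82, 0.572, 0.0], [0.572, 0.82, -0.0], [-0.0, -0.0, -1.0]]
wrist_force: [0.4, -1.7, -1.7]
grip_width: 0.279
gripper_force: 79.5
```

>>> send_rows([
  [[0,0,0.05],[0,0,0],1.5],
  [[0,0,0.1],[0,0,0],1.5],
  [[0,0,0.15],[0,0,0],1.5],
  [[0,0,0.15],[0,0,0],1.5],
])

```text
time_s: 18.95
ee_pos: [0.5144, -0.0455, 0.1706]
orientation: [[-0.82, 0.572, 0.0], [0.572, 0.82, -0.0], [-0.001, 0.0, -1.0]]
wrist_force: [-1.1, -2.1, 3.7]
grip_width: 0.278
gripper_force: 80.2
```

Fully seated (15.7 mm below first touch). Ease the pressure slightly and turn clockwise.

>>> send_rows([
  [[0,0,-0.04],[0,0,0.08],1.5],
  [[0,0,-0.04],[0,0,0.16],1.5],
  [[0,0,-0.04],[0,0,0.24],1.5],
  [[0,0,-0.04],[0,0,0.32],1.5],
  [[0,0,-0.04],[0,0,0.4],1.5],
], squeeze=100)

```text
time_s: 19.45
ee_pos: [0.5142, -0.0456, 0.1708]
orientation: [[-0.531, 0.848, 0.0], [0.848, 0.531, -0.001], [-0.001, -0.0, -1.0]]
wrist_force: [-0.5, -3.7, 1.9]
grip_width: 0.273
gripper_force: 100.7
```

```bash
python3 o.py
```

```text
{'time_s': 19.45, 'ee_pos': [0.5142, -0.0456, 0.1708], 'wrist_force': [-0.4803, -3.694, 1.8606], 'wrist_torque': [-0.9157, 0.1625, 0.3631], 'joints': [25.4206, 21.8448, -32.0187, 110.2537, 14.5748, 51.8801, 18.2283]} yaw 122.05664368844539
```

Torque 0.36 N m: the screw is turning. Continue.

>>> send_rows([
  [[0,0,0],[0,0,0.08],1.5],
  [[0,0,0],[0,0,0.16],1.5],
  [[0,0,0],[0,0,0.24],1.5],
  [[0,0,0],[0,0,0.32],1.5],
  [[0,0,0],[0,0,0.4],1.5],
])

```text
time_s: 19.95
ee_pos: [0.5142, -0.0456, 0.1708]
orientation: [[-0.159, 0.987, 0.0], [0.987, 0.159, -0.001], [-0.001, 0.0, -1.0]]
wrist_force: [-0.3, -3.4, 2.8]
grip_width: 0.273
gripper_force: 100.7
```

```bash
python3 o.py
```

```text
{'time_s': 19.95, 'ee_pos': [0.5142, -0.0456, 0.1708], 'wrist_force': [-0.2984, -3.4053, 2.765], 'wrist_torque': [-0.8657, 0.1614, 0.3527], 'joints': [21.5698, 20.9652, -27.0913, 110.4949, 12.1049, 51.2934, -2.4551]} yaw 99.14520805462928
```

>>> send_rows([
  [[0,0,0],[0,0,0.05],1.5],
  [[0,0,0],[0,0,0.1],1.5],
  [[0,0,0],[0,0,0.15],1.5],
  [[0,0,0],[0,0,0.2],1.5],
])

```text
time_s: 20.35
ee_pos: [0.5142, -0.0456, 0.1708]
orientation: [[0.039, 0.999, 0.0], [0.999, -0.039, -0.001], [-0.001, 0.0, -1.0]]
wrist_force: [-0.9, -3.3, 2.9]
grip_width: 0.274
gripper_force: 100.7
```

```bash
python3 o.py
```

```text
{'time_s': 20.35, 'ee_pos': [0.5142, -0.0456, 0.1708], 'wrist_force': [-0.9425, -3.3286, 2.9222], 'wrist_torque': [-0.91, 0.2016, 0.3559], 'joints': [19.6738, 20.5937, -24.6888, 110.6166, 10.9386, 51.0399, -12.7872]} yaw 87.75053062538736
```

>>> send_rows([
  [[0,0,0],[0,0,0.05],1.5],
  [[0,0,0],[0,0,0.1],1.5],
  [[0,0,0],[0,0,0.15],1.5],
])

```text
time_s: 20.65
ee_pos: [0.5141, -0.0455, 0.1707]
orientation: [[0.187, 0.982, 0.0], [0.982, -0.187, -0.001], [-0.001, 0.0, -1.0]]
wrist_force: [-1.1, -3.3, 2.8]
grip_width: 0.273
gripper_force: 101.0
```

```bash
python3 o.py
```

```text
{'time_s': 20.65, 'ee_pos': [0.5141, -0.0455, 0.1707], 'wrist_force': [-1.077, -3.315, 2.7672], 'wrist_torque': [-0.9513, 0.2846, 1.0204], 'joints': [18.2365, 20.3407, -22.9044, 110.714, 10.1081, 50.8708, -20.5647]} yaw 79.2292364541024
```

>>> send_rows([
  [[0,0,0],[0,0,0.03],1.5],
  [[0,0,0],[0,0,0.05],1.5],
  [[0,0,0],[0,0,0.05],1.5],
])

```text
time_s: 20.95
ee_pos: [0.5142, -0.0454, 0.1707]
orientation: [[0.235, 0.972, 0.0], [0.972, -0.235, -0.001], [-0.0, 0.0, -1.0]]
wrist_force: [-0.5, -3.8, 3.0]
grip_width: 0.275
gripper_force: 101.0
```

```bash
python3 o.py
```

```text
{'time_s': 20.95, 'ee_pos': [0.5142, -0.0454, 0.1707], 'wrist_force': [-0.5044, -3.8433, 3.0179], 'wrist_torque': [-1.0454, 0.2522, 1.1339], 'joints': [17.7715, 20.2675, -22.3192, 110.7416, 9.8109, 50.8063, -23.1036]} yaw 76.42241855138828
```

Torque rose to 1.1 N m: at the stop. Relieve the twist and withdraw.

>>> send_rows([
  [[0,0,0],[0,0,-0.04],1.5],
  [[0,0,0],[0,0,-0.08],1.5],
  [[0,0,-0.2],[0,0,-0.08],1.5],
  [[0,0,-0.5],[0,0,-0.08],1.5],
  [[0,0,-0.8],[0,0,-0.08],1.5],
])

```text
time_s: 21.45
ee_pos: [0.5112, -0.0458, 0.1727]
orientation: [[0.159, 0.987, -0.008], [0.987, -0.159, 0.002], [0.001, -0.008, -1.0]]
wrist_force: [9.1, -2.2, -41.8]
grip_width: 0.271
gripper_force: 105.0
```

```bash
python3 o.py
```

```text
{'time_s': 21.45, 'ee_pos': [0.5112, -0.0458, 0.1727], 'wrist_force': [9.0931, -2.2439, -41.8305], 'wrist_torque': [-0.8328, -3.3749, 0.2704], 'joints': [18.7217, 20.2136, -23.3164, 110.628, 9.8676, 51.5421, -18.6954]} yaw 80.83756461162699
```

Jammed on withdrawal (still wedged by residual twist). Lower again, untwist a little more.

>>> send_rows([
  [[0,0,0.4],[0,0,0],1.5],
  [[0,0,0.7],[0,0,0],1.5],
  [[0,0,0.7],[0,0,-0.02],1.5],
  [[0,0,0.7],[0,0,-0.04],1.5],
  [[0,0,0.7],[0,0,-0.04],1.5],
])

```text
time_s: 21.95
ee_pos: [0.5131, -0.0454, 0.1724]
orientation: [[0.119, 0.993, -0.002], [0.993, -0.119, -0.0], [-0.0, -0.002, -1.0]]
wrist_force: [-5.9, -1.9, 9.5]
grip_width: 0.273
gripper_force: 110.2
```

```bash
python3 o.py
```

```text
{'time_s': 21.95, 'ee_pos': [0.5131, -0.0454, 0.1724], 'wrist_force': [-5.8986, -1.936, 9.4562], 'wrist_torque': [-0.6974, 1.8427, -0.0459], 'joints': [18.9592, 20.3053, -23.7833, 110.6207, 10.3427, 51.2491, -16.8666]} yaw 83.16360918113124
```

Twist is now zero but the key is side-loaded in the grip. Let go so it settles in the socket, then regrip.

>>> send_rows([
  [[0,0,0],[0,0,0],3.5],
  [[0,0,0],[0,0,0],4.5],
  [[0,0,0],[0,0,0],5],
  [[0,0,0],[0,0,0],5],
  [[0,0,0],[0,0,0],5],
])

```text
time_s: 22.45
ee_pos: [0.5143, -0.0452, 0.1716]
orientation: [[0.118, 0.993, 0.0], [0.993, -0.118, 0.0], [0.0, 0.0, -1.0]]
wrist_force: [0.6, 0.9, 0.3]
grip_width: 0.584
gripper_force: 0.0
```

Run:
```python
from h import *
exec(open("o.py").read())
p=viewer.camera_params("wrist"); im,d=viewer.capture("wrist"); cv2.imwrite("pics/rel.png",im); C=cloud(p,d)
e=np.array(s["ee_pos"]); R=np.array(s["orientation"]); T=(C-e)@R
m=(d>0)&(im.min(2)>100)&(abs(T[...,2])<.02)&(np.hypot(T[...,0],T[...,1])<.02); print(m.sum(),"disc",np.median(T[m],0))
m=(d>0)&(abs(T[...,2]+.004)<.006)&(abs(T[...,1])<.016)&(abs(T[...,0])<.06); print(cv2.minAreaRect((T[m][:,:2]*1000).astype(np.float32)))
```

```text
{'time_s': 22.45, 'ee_pos': [0.5143, -0.0452, 0.1716], 'wrist_force': [0.5567, 0.925, 0.2821], 'wrist_torque': [0.0247, -0.0211, -0.0097], 'joints': [18.9391, 20.408, -23.775, 110.606, 10.3976, 51.0466, -16.8374]} yaw 83.23748044517181
951 disc [-0.00079452 -0.00210332 -0.00576244]
((4.589641571044922, -2.1939191818237305), (79.5792236328125, 25.134862899780273), 0.16687986254692078)
```

View pics/rel.png

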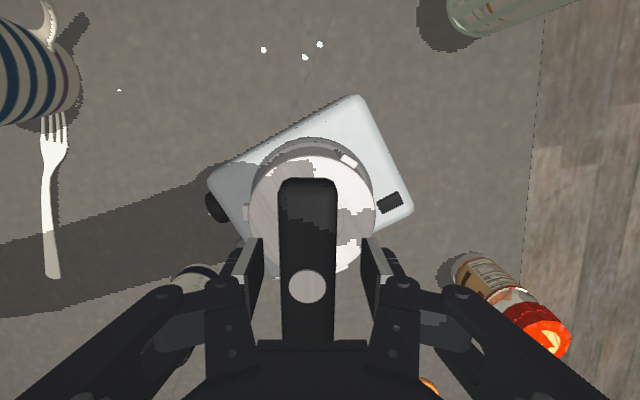

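Released: the key stands in the socket, with its disc at (307,287), i.e. 2.1 mm off in tool y and about 1 mm in tool x. I'll re-centre on it, regrip and lift gently.

>>> send_rows([
  [[-0.06,-0.12,0],[0,0,0],5],
  [[-0.12,-0.23,0],[0,0,0],5],
  [[-0.12,-0.23,0],[0,0,0],5],
  [[-0.12,-0.23,0],[0,0,0],3],
  [[-0.12,-0.23,0],[0,0,0],1.5],
], squeeze=60)

```text
time_s: 23.0
ee_pos: [0.5121, -0.0464, 0.1717]
orientation: [[0.118, 0.993, 0.001], [0.993, -0.118, -0.0], [0.0, 0.001, -1.0]]
wrist_force: [3.6, 0.2, 2.9]
grip_width: 0.282
gripper_force: 61.7
```

>>> send_rows([
  [[0,0,0],[0,0,0],1.5],
  [[0,0,0],[0,0,0],1.5],
  [[0,0,0],[0,0,0],1.5],
  [[0,0,0],[0,0,0],1.5],
])

```text
time_s: 23.4
ee_pos: [0.5121, -0.0463, 0.1718]
orientation: [[0.118, 0.993, 0.001], [0.993, -0.118, -0.0], [0.0, 0.001, -1.0]]
wrist_force: [1.0, -0.6, 1.8]
grip_width: 0.286
gripper_force: 61.5
```

>>> send_rows([
  [[0,0,-0.1],[0,0,0],1.5],
  [[0,0,-0.2],[0,0,0],1.5],
  [[0,0,-0.2],[0,0,0],1.5],
])

```text
time_s: 23.7
ee_pos: [0.5115, -0.0464, 0.1722]
orientation: [[0.118, 0.993, -0.001], [0.993, -0.118, 0.001], [0.0, -0.001, -1.0]]
wrist_force: [5.9, -1.2, -14.9]
grip_width: 0.286
gripper_force: 60.6
```

```bash
python3 o.py
```

```text
{'time_s': 23.7, 'ee_pos': [0.5115, -0.0464, 0.1722], 'wrist_force': [5.8545, -1.2036, -14.8549], 'wrist_torque': [-0.1434, -1.8022, 0.0078], 'joints': [19.1615, 20.1502, -23.8043, 110.8815, 10.2529, 51.0572, -16.5902]} yaw 83.23724976907621
```

Bore pushes the tool toward +x: the key leans -x. Lower, shift back to the true axis, then pull with checks.

>>> send_rows([
  [[0,0,0.15],[0,0,0],1.5],
  [[0,0.1,0.15],[0,0,0],1.5],
  [[0.02,0.2,0.15],[0,0,0],1.5],
  [[0.02,0.2,0.15],[0,0,0],1.5],
])

```text
time_s: 24.1
ee_pos: [0.5129, -0.0464, 0.1719]
orientation: [[0.118, 0.993, -0.002], [0.993, -0.118, -0.0], [-0.0, -0.002, -1.0]]
wrist_force: [-2.5, -0.4, -0.1]
grip_width: 0.28
gripper_force: 61.9
```

```bash
python3 o.py
```

```text
{'time_s': 24.1, 'ee_pos': [0.5129, -0.0464, 0.1719], 'wrist_force': [-2.4645, -0.3621, -0.1366], 'wrist_torque': [0.016, 0.4288, 0.0101], 'joints': [19.0577, 20.3323, -23.7665, 110.6631, 10.356, 51.1846, -16.688]} yaw 83.24220198687456
```

>>> send_rows([
  [[0,0,-0.07],[0,0,0],1.5],
  [[0,0,-0.15],[0,0,0],1.5],
  [[0,0,-0.15],[0,0,0],1.5],
])

```text
time_s: 24.4
ee_pos: [0.5127, -0.0465, 0.1723]
orientation: [[0.118, 0.993, -0.003], [0.993, -0.118, 0.0], [-0.0, -0.003, -1.0]]
wrist_force: [0.8, -0.0, -16.6]
grip_width: 0.283
gripper_force: 60.1
```

```bash
python3 o.py
```

```text
{'time_s': 24.4, 'ee_pos': [0.5127, -0.0465, 0.1723], 'wrist_force': [0.8492, -0.01, -16.6354], 'wrist_torque': [-0.0424, -0.1842, -0.0222], 'joints': [19.0953, 20.3013, -23.7736, 110.6489, 10.2958, 51.2576, -16.6218]} yaw 83.2378327395987
```

>>> send_rows([
  [[0,0,0],[0,0,-0.04],1.5],
  [[0,0,0],[0,0,0],1.5],
  [[0,0,0],[0,0,0.04],1.5],
  [[0,0,0],[0,0,0],1.5],
  [[0,0,0],[0,0,-0.03],1.5],
])

```text
time_s: 24.9
ee_pos: [0.513, -0.0464, 0.1735]
orientation: [[0.086, 0.996, -0.002], [0.996, -0.086, -0.0], [-0.0, -0.002, -1.0]]
wrist_force: [-2.6, 0.2, -5.9]
grip_width: 0.28
gripper_force: 61.4
```

```bash
python3 o.py
```

```text
{'time_s': 24.9, 'ee_pos': [0.513, -0.0464, 0.1735], 'wrist_force': [-2.6388, 0.2429, -5.9382], 'wrist_torque': [-0.0814, 0.7652, 0.0065], 'joints': [19.3813, 20.2674, -24.1594, 110.5586, 10.4671, 51.3925, -14.9627]} yaw 85.06736366812765
```

Small turns free it. Keep lifting with a wiggle.

>>> send_rows([
  [[0,-0.08,-0.05],[0,0,0.03],1.5],
  [[0,-0.08,-0.1],[0,0,0.06],1.5],
  [[0,-0.08,-0.15],[0,0,0.03],1.5],
  [[0,-0.08,-0.2],[0,0,0],1.5],
  [[0,-0.08,-0.2],[0,0,0.03],1.5],
])

```text
time_s: 25.4
ee_pos: [0.5127, -0.0464, 0.1755]
orientation: [[0.117, 0.993, -0.001], [0.993, -0.117, 0.0], [-0.0, -0.001, -1.0]]
wrist_force: [-1.3, -0.1, -13.3]
grip_width: 0.277
gripper_force: 61.3
```

```bash
python3 o.py
```

```text
{'time_s': 25.4, 'ee_pos': [0.5127, -0.0464, 0.1755], 'wrist_force': [-1.2821, -0.1028, -13.2608], 'wrist_torque': [-0.0658, 0.3293, 0.3296], 'joints': [19.1774, 20.0154, -23.8596, 110.5461, 10.178, 51.5202, -16.4945]} yaw 83.27571415554078
```

>>> send_rows([
  [[0,0,0],[0,0,-0.03],1.5],
  [[0,0,-0.05],[0,0,-0.06],1.5],
  [[0,0,-0.1],[0,0,-0.06],1.5],
  [[0,0,-0.15],[0,0,-0.04],1.5],
  [[0,0,-0.15],[0,0,-0.05],1.5],
])

```text
time_s: 25.9
ee_pos: [0.513, -0.0463, 0.1775]
orientation: [[0.069, 0.998, 0.0], [0.998, -0.069, -0.0], [-0.0, 0.0, -1.0]]
wrist_force: [-3.0, -1.0, -5.1]
grip_width: 0.283
gripper_force: 62.3
```

```bash
python3 o.py
```

```text
{'time_s': 25.9, 'ee_pos': [0.513, -0.0463, 0.1775], 'wrist_force': [-3.0149, -0.9924, -5.1142], 'wrist_torque': [-0.0719, 1.0356, -0.0221], 'joints': [19.6501, 19.9388, -24.4467, 110.4104, 10.3686, 51.7588, -13.9084]} yaw 86.0402683074986
```

Nearly free at this angle (−5 N incl. weight). Continue up at this yaw.

>>> send_rows([
  [[0,-0.03,-0.1],[0,0,0],1.5],
  [[0,-0.03,-0.2],[0,0,0],1.5],
  [[0,-0.03,-0.3],[0,0,0],1.5],
  [[0,-0.03,-0.3],[0,0,0],1.5],
])

```text
time_s: 26.3
ee_pos: [0.5129, -0.0463, 0.1804]
orientation: [[0.068, 0.998, 0.001], [0.998, -0.068, -0.0], [-0.0, 0.001, -1.0]]
wrist_force: [-2.7, -1.3, -4.5]
grip_width: 0.282
gripper_force: 62.3
```

```bash
python3 o.py
```

```text
{'time_s': 26.3, 'ee_pos': [0.5129, -0.0463, 0.1804], 'wrist_force': [-2.7038, -1.322, -4.4785], 'wrist_torque': [-0.1455, 0.7942, 0.0455], 'joints': [19.7317, 19.7105, -24.5178, 110.2668, 10.2269, 52.092, -13.7297]} yaw 86.09666255294205
```

>>> send_rows([
  [[0,-0.03,-0.2],[0,0,0],1.5],
  [[0,-0.03,-0.4],[0,0,0],1.5],
  [[0,-0.03,-0.6],[0,0,0],1.5],
  [[0,-0.03,-0.8],[0,0,0],1.5],
  [[0,-0.03,-0.9],[0,0,0],1.5],
])

```text
time_s: 26.8
ee_pos: [0.513, -0.0462, 0.1898]
orientation: [[0.068, 0.998, 0.002], [0.998, -0.068, 0.0], [0.0, 0.002, -1.0]]
wrist_force: [0.1, 0.8, -4.2]
grip_width: 0.285
gripper_force: 62.7
```

```bash
python3 o.py
```

```text
{'time_s': 26.8, 'ee_pos': [0.513, -0.0462, 0.1898], 'wrist_force': [0.1403, 0.7565, -4.18], 'wrist_torque': [-0.061, 0.1019, 0.0087], 'joints': [19.9303, 19.0214, -24.6824, 109.7504, 9.7981, 53.1639, -13.3487]} yaw 86.10289874702373
```

Out of the socket. Now up out of the well.

>>> send_rows([
  [[0,0,-0.4],[0,0,0],1.5],
  [[0,0,-0.8],[0,0,0],1.5],
  [[0,0,-1.3],[0,0,0],1.5],
  [[0,0,-1.8],[0,0,0],1.5],
  [[0,0,-2.2],[0,0,0],1.5],
])

```text
time_s: 27.3
ee_pos: [0.5126, -0.0463, 0.2117]
orientation: [[0.068, 0.998, 0.001], [0.998, -0.068, -0.0], [-0.0, 0.001, -1.0]]
wrist_force: [-0.1, -0.1, -2.8]
grip_width: 0.282
gripper_force: 62.7
```

>>> send_rows([
  [[0,0,-0.6],[0,0,0],1.5],
  [[0,0,-1.5],[0,0,0],1.5],
  [[0,0,-2.8],[0,0,0],1.5],
  [[0,0,-4],[0,0,0],1.5],
  [[0,0,-5],[0,0,0],1.5],
])

```text
time_s: 27.8
ee_pos: [0.5127, -0.0462, 0.2627]
orientation: [[0.068, 0.998, 0.001], [0.998, -0.068, -0.0], [-0.0, 0.001, -1.0]]
wrist_force: [0.5, -0.4, -2.6]
grip_width: 0.282
gripper_force: 62.6
```

>>> send_rows([
  [[0,0,0],[0,0,0],1.5],
  [[0,0,0],[0,0,0],1.5],
])

```text
time_s: 28.0
ee_pos: [0.5124, -0.0463, 0.2613]
orientation: [[0.068, 0.998, 0.0], [0.998, -0.068, -0.0], [-0.0, 0.0, -1.0]]
wrist_force: [-0.4, 0.7, -3.5]
grip_width: 0.277
gripper_force: 62.8
```

Run:
```python
from h import *
exec(open("o.py").read())
e=np.array(s["ee_pos"]); R=np.array(s["orientation"])
p=viewer.camera_params("wrist"); im,d=viewer.capture("wrist"); C=cloud(p,d); T=(C-e)@R
m=(d>0)&(im.min(2)>100)&(abs(T[...,2])<.02)&(np.hypot(T[...,0],T[...,1])<.02); print(m.sum(),"disc",np.median(T[m],0))
for n in ("scene","side"):
    p=viewer.camera_params(n); im,d=viewer.capture(n); C=cloud(p,d); T=(C-e)@R
    m=(np.hypot(T[...,0],T[...,1])<.03)&(T[...,2]>.03)&(T[...,2]<.125)&(d>0); q=T[m]
    print(n,len(q),"zmax",q[:,2].max(),[w.round(4).tolist() for w in (q[(q[:,2]>a)&(q[:,2]<a+.02)].mean(0) for a in (.03,.05,.07,.09))])
# return target: original TCP at grasp
print(tool([.4854,-.3428,.2618],86))
```

```text
{'time_s': 28.0, 'ee_pos': [0.5124, -0.0463, 0.2613], 'wrist_force': [-0.4069, 0.7424, -3.5479], 'wrist_torque': [-0.0425, 0.0222, -0.0206], 'joints': [21.0983, 14.4905, -25.4319, 104.9594, 6.9996, 62.0548, -10.8111]} yaw 86.10172560474378
1449 disc [ 0.00374888 -0.0003744  -0.00537927]
scene 572 zmax 0.11481348869801047 [[0.0055, -0.0057, 0.0402], [0.0059, -0.0052, 0.0599], [0.0057, -0.0051, 0.0801], [0.0059, -0.0046, 0.1002]]
side 555 zmax 0.11724249214433052 [[0.0104, -0.0012, 0.0399], [0.0105, -0.0008, 0.0599], [0.0105, -0.0006, 0.0797], [0.0104, -0.0001, 0.1001]]
(array([-29.77,  -0.64,  -0.13]), array([-0.001, -0.   ,  0.002]), array([ 0.512 , -0.0463,  0.2605]), array([ 21.1,  14.5, -25.4, 105. ,   7. ,  62. , -10.8]))
```

Key free and near vertical. Carry it back to the stand.

>>> send_rows([
  [[-3,-0.1,0],[0,0,0],1.5],
  [[-6,-0.15,0],[0,0,0],1.5],
  [[-9,-0.2,0],[0,0,0],1.5],
  [[-12,-0.3,0],[0,0,0],1.5],
  [[-15,-0.38,0],[0,0,0],1.5],
])

```text
time_s: 28.65
ee_pos: [0.4979, -0.1968, 0.2605]
orientation: [[0.068, 0.998, -0.001], [0.998, -0.068, 0.0], [0.0, -0.001, -1.0]]
wrist_force: [0.2, 0.2, -2.6]
grip_width: 0.286
gripper_force: 62.7
```

>>> send_rows([
  [[-4,-0.1,0],[0,0,0],1.5],
  [[-8,-0.15,0],[0,0,0],1.5],
  [[-11,-0.2,0],[0,0,0],1.5],
  [[-13.5,-0.3,0],[0,0,0],1.5],
  [[-14.84,-0.38,0],[0,0,0],1.5],
])

```text
time_s: 29.15
ee_pos: [0.4834, -0.346, 0.2601]
orientation: [[0.071, 0.997, -0.002], [0.997, -0.071, 0.0], [-0.0, -0.002, -1.0]]
wrist_force: [0.1, -0.3, -2.9]
grip_width: 0.281
gripper_force: 62.7
```

>>> send_rows([
  [[0,0,0.8],[0,0,0],1.5],
  [[0,0,2],[0,0,0],1.5],
  [[0,0,3.2],[0,0,0],1.5],
  [[0,0,4.5],[0,0,0],1.5],
  [[0,0,5.5],[0,0,0],1.5],
])

```text
time_s: 29.65
ee_pos: [0.4844, -0.3422, 0.2044]
orientation: [[0.066, 0.998, -0.001], [0.998, -0.066, 0.001], [0.001, -0.001, -1.0]]
wrist_force: [0.4, 0.5, -2.4]
grip_width: 0.281
gripper_force: 62.8
```

>>> send_rows([
  [[0,0,0],[0,0,0],1.5],
  [[0,0,0],[0,0,0],1.5],
  [[0,0,0],[0,0,0],1.5],
  [[0,0,0],[0,0,0],1.5],
  [[0,0,0],[0,0,0],1.5],
])

```text
time_s: 30.15
ee_pos: [0.4847, -0.3436, 0.2066]
orientation: [[0.068, 0.998, 0.001], [0.998, -0.068, -0.001], [-0.001, 0.001, -1.0]]
wrist_force: [0.2, -1.2, -2.3]
grip_width: 0.279
gripper_force: 62.6
```

Run:
```python
from h import *
exec(open("o.py").read())
print(tool([.4845,-.3434,.18],86))
P=[]
for n in ("scene","side"):
    p=viewer.camera_params(n); im,d=viewer.capture(n); a,b=proj(p,[.484,-.34,.08]); a,b=int(a),int(b)
    P.append(cv2.resize(im[b-45:b+45,a-60:a+60],None,fx=3.3,fy=3.3))
cv2.imwrite("pics/ret.png",np.hstack(P))
```

```text
{'time_s': 30.15, 'ee_pos': [0.4847, -0.3436, 0.2066], 'wrist_force': [0.175, -1.1954, -2.2728], 'wrist_torque': [0.0039, -0.0056, 0.0516], 'joints': [42.6664, 24.1916, -16.0003, 98.3881, 7.6298, 58.4298, 20.0988]} yaw 86.09642125228989
(array([ 0.02, -0.03,  2.66]), array([0.001, 0.001, 0.002]), array([ 0.4847, -0.3436,  0.2066]), array([ 42.7,  24.2, -16. ,  98.4,   7.6,  58.4,  20.1]))
```

View pics/ret.png

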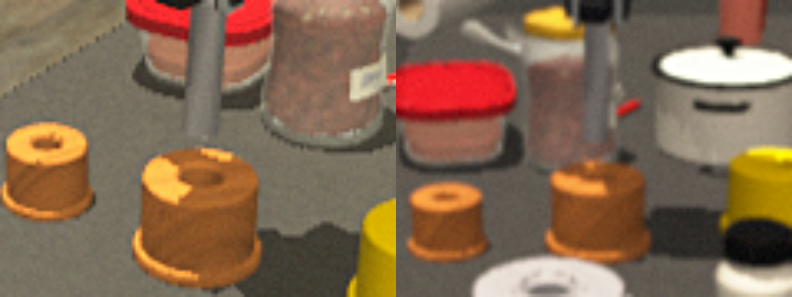

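The key's tip hangs over the hole of the large orange stand (hole at ~(202,177) left, (595,172) right). Lower it.

>>> send_rows([
  [[0,0,0.6],[0,0,0],1.5],
  [[0,0,1.3],[0,0,0],1.5],
  [[0,0,2],[0,0,0],1.5],
  [[0,0,2.7],[0,0,0],1.5],
  [[0,0,3.2],[0,0,0],1.5],
])

```text
time_s: 30.75
ee_pos: [0.4842, -0.3433, 0.173]
orientation: [[0.068, 0.998, -0.001], [0.998, -0.068, 0.001], [0.001, -0.001, -1.0]]
wrist_force: [0.4, -0.8, -3.0]
grip_width: 0.278
gripper_force: 62.7
```

>>> send_rows([
  [[0,0,0.3],[0,0,0],1.5],
  [[0,0,0.6],[0,0,0],1.5],
  [[0,0,0.6],[0,0,0],1.5],
])

```text
time_s: 31.05
ee_pos: [0.4844, -0.3434, 0.1677]
orientation: [[0.068, 0.998, -0.0], [0.998, -0.068, 0.0], [0.0, -0.0, -1.0]]
wrist_force: [0.3, 0.2, -2.4]
grip_width: 0.278
gripper_force: 62.7
```

>>> send_rows([
  [[0,0,0.6],[0,0,0],1.5],
  [[0,0,1.3],[0,0,0],1.5],
  [[0,0,2],[0,0,0],1.5],
  [[0,0,2.6],[0,0,0],1.5],
  [[0,0,3.1],[0,0,0],1.5],
])

```text
time_s: 31.55
ee_pos: [0.4844, -0.3433, 0.1363]
orientation: [[0.068, 0.998, -0.0], [0.998, -0.068, 0.0], [0.0, -0.001, -1.0]]
wrist_force: [-0.6, -0.4, -3.2]
grip_width: 0.282
gripper_force: 62.7
```

>>> send_rows([
  [[0,0,0.1],[0,0,0],1.5],
  [[0,0,0.2],[0,0,0],1.5],
  [[0,0,0.3],[0,0,0],1.5],
  [[0,0,0.3],[0,0,0],1.5],
])

```text
time_s: 31.95
ee_pos: [0.4846, -0.3435, 0.1342]
orientation: [[0.068, 0.998, 0.0], [0.998, -0.068, -0.0], [-0.0, 0.0, -1.0]]
wrist_force: [0.1, 0.0, -2.2]
grip_width: 0.284
gripper_force: 62.7
```

>>> send_rows([
  [[0,0,0.1],[0,0,0],1.5],
  [[0,0,0.2],[0,0,0],1.5],
  [[0,0,0.3],[0,0,0],1.5],
  [[0,0,0.3],[0,0,0],1.5],
])

```text
time_s: 32.35
ee_pos: [0.4845, -0.3435, 0.131]
orientation: [[0.068, 0.998, -0.0], [0.998, -0.068, 0.0], [0.0, -0.0, -1.0]]
wrist_force: [-0.3, 0.4, -3.1]
grip_width: 0.285
gripper_force: 62.8
```

```bash
python3 o.py
```

```text
{'time_s': 32.35, 'ee_pos': [0.4845, -0.3435, 0.131], 'wrist_force': [-0.298, 0.4294, -3.0979], 'wrist_torque': [-0.0023, 0.0148, -0.0302], 'joints': [41.9102, 29.0801, -15.1687, 102.2731, 9.5707, 49.8982, 18.4841]} yaw 86.1020017528961
```

Down to ~2 mm above the floor or less, no load. One more small step, then open and retreat.

>>> send_rows([
  [[0,0,0.05],[0,0,0],1.5],
  [[0,0,0.1],[0,0,0],1.5],
  [[0,0,0.1],[0,0,0],1.5],
])

```text
time_s: 32.65
ee_pos: [0.4847, -0.3436, 0.1308]
orientation: [[0.068, 0.998, 0.001], [0.998, -0.068, -0.001], [-0.001, 0.001, -1.0]]
wrist_force: [-0.8, 1.0, 5.0]
grip_width: 0.281
gripper_force: 63.6
```

>>> send_rows([
  [[0,0,0],[0,0,0],3.5],
  [[0,0,0],[0,0,0],4.5],
  [[0,0,0],[0,0,0],6],
  [[0,0,0],[0,0,0],7],
  [[0,0,0],[0,0,0],7],
])

```text
time_s: 33.15
ee_pos: [0.4845, -0.3435, 0.13]
orientation: [[0.068, 0.998, -0.0], [0.998, -0.068, 0.0], [0.0, -0.0, -1.0]]
wrist_force: [-0.3, 0.2, 0.9]
grip_width: 0.816
gripper_force: 0.0
```

>>> send_rows([
  [[0,0,0],[0,0,0],7],
  [[0,0,-1],[0,0,0],7],
  [[0,0,-3],[0,0,0],7],
  [[0,0,-5],[0,0,0],7],
  [[0,0,-8],[0,0,0],7],
])

```text
time_s: 33.65
ee_pos: [0.4839, -0.3431, 0.2105]
orientation: [[0.068, 0.998, -0.002], [0.998, -0.068, 0.001], [0.001, -0.002, -1.0]]
wrist_force: [1.0, 0.1, -1.0]
grip_width: 0.821
gripper_force: 0.0
```

>>> send_rows([
  [[0,0,-2],[0,0,0],7],
  [[0,0,-4],[0,0,0],7],
  [[0,0,-4],[0,0,0],7],
  [[0,0,-4],[0,0,0],7],
])

```text
time_s: 34.05
ee_pos: [0.4846, -0.3435, 0.2507]
orientation: [[0.068, 0.998, 0.001], [0.998, -0.068, -0.001], [-0.001, 0.001, -1.0]]
wrist_force: [0.1, -0.3, -0.5]
grip_width: 0.821
gripper_force: 0.0
```

Run:
```python
from h import *
exec(open("o.py").read())
for n in ("scene","side","wrist"):
    p=viewer.camera_params(n); im,d=viewer.capture(n); C=cloud(p,d)
    q=C[(d>0)&(C[...,2]>.11)&(C[...,2]<.15)&(np.hypot(C[...,0]-.4845,C[...,1]+.341)<.055)&(im.max(2)<90)]
    print(n,len(q),"ztop",np.percentile(q[:,2],[5,50,97]),cv2.minAreaRect((q[q[:,2]>np.percentile(q[:,2],50)-.003][:,:2]*1000).astype(np.float32)))
    if n!="side":
        a,b=proj(p,[.484,-.34,.08]); a,b=int(a),int(b); cv2.imwrite(f"pics/f_{n}.png",cv2.resize(im[max(b-60,0):b+60,a-60:a+60],(390,390)))
cv2.imwrite("pics/f.png",np.hstack([cv2.imread("pics/f_scene.png"),cv2.imread("pics/f_wrist.png")]))
```

```text
{'time_s': 34.05, 'ee_pos': [0.4846, -0.3435, 0.2507], 'wrist_force': [0.1384, -0.2749, -0.544], 'wrist_torque': [0.0333, 0.03, -0.0262], 'joints': [42.9612, 21.8116, -16.2991, 95.557, 6.706, 63.5206, 20.8811]} yaw 86.10203463660682
scene 378 ztop [0.12221692 0.13404433 0.13851955] ((486.0257263183594, -339.41705322265625), (89.3072738647461, 25.852304458618164), 85.22948455810547)
side 147 ztop [0.11940323 0.13202161 0.13445753] ((486.0697021484375, -337.9658203125), (85.39440155029297, 24.469533920288086), 85.66094207763672)
wrist 2779 ztop [0.13154669 0.13466698 0.13613186] ((487.2808532714844, -342.84613037109375), (88.02356719970703, 24.022367477416992), 85.50469970703125)
```

View pics/f.png

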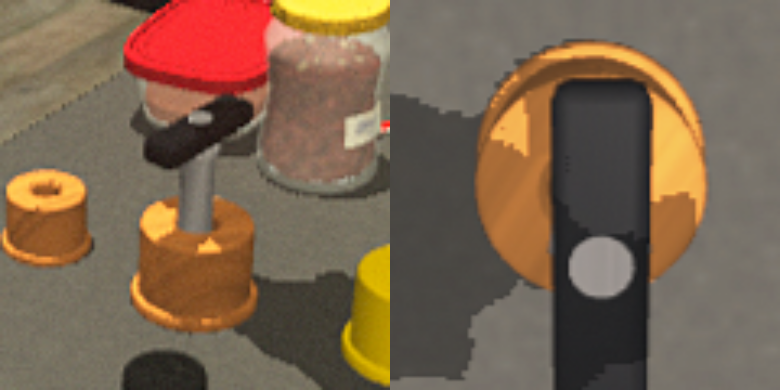

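The key is back in the orange stand, fully down (handle top 135 mm), upright and released. Handing in.

```bash
python3 -c "
from h import *
print(env.close_job())"
```

```text
the job is handed in; nothing more can be done
None
```

I turned the locking screw clockwise to its stop (torque rose from about 0.35 to 1.1 N m). The key is back upright and fully down in the large orange stand, released. I handed the job in at about 34 s of the 64 s, but no verdict came back, and the final screw angle is inferred from torque and turn, because the key jammed on the way out and needed small turns back.

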